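# Seat the tube insert in the shaker and clamp it

### The job

Put the tube insert into the nest on the shaker: tuck its blue edge under the blue retaining lip, then lower the opposite edge, without letting it drop, until the insert lies flat and fully down. Then turn the black clamp knob so that its yellow line and steel tongue point straight over the insert, and let go. Do not disturb the dish, beaker and tube rack.

Things in the scene. Friction and masses are not known exactly. Their poses are not given: they have to be found in the camera images.
- insert_center (a point): Loose tube insert, about 0.25 kg: green plate 130 mm (its x) by 90 mm (y), 6 mm thick, lying flat on the bench. This point: on its middle axis, 40 mm above its underside; z up. A grey grip rib stands in the middle. Rows of four red-capped tubes stand on both sides of the rib, 34 to 47 mm from the middle in x, cap tops 46 mm above the underside. All one rigid piece.
- insert_rib (a point): Where to grasp the insert: middle of the grey grip rib, 66 mm above the insert's underside, same axes. The rib is 14 mm thick (x), 60 mm long (y), its top 80 mm above the underside; grasp it across its thickness.
- insert_tongue (a point): Middle of the lower edge of the insert's -x end, the blue tongue to tuck: plain 6 mm thick plate, blue for the last 12 mm. At (-65, 0, -40) mm from insert_center, same axes.
- insert_heel (a point): Middle of the lower edge of the insert's opposite (+x) end, at (65, 0, -40) mm from insert_center, same axes. It carries a grey raised bar, 10 mm wide, top 14 mm above the underside, too thick for the lip.
- nest_floor (a point): Centre of the nest floor on the fixed white shaker (265 x 200 mm), 70 mm above the bench. z up; x points from the blue lip to the clamp. Inside, the nest is 134 mm (x) by 95 mm (y). The wall at the lip's end is 14 mm high, the other three 8 mm. Seated, the insert's axes are parallel to these and insert_center is 40 mm above this point.
- nest_lip (a point): Middle of the lower inner edge of the blue retaining lip, at (-56, 0, 10) mm from nest_floor, same axes. The lip overhangs the nest by 11 mm (x from -67 to -56 mm), full width; underside 10 mm and top 14 mm above the nest floor.
- clamp (a joint): Turn clamp, vertical axis at (110, 0) mm in the nest's x, y. 0: tongue and yellow line point to the nest's -x, straight over the insert (clamped). Positive is counter-clockwise from above; pi/2 points to the nest's -y. Starts open, 1.1 to 1.5 rad; turns from -0.6 to 1.75, light friction (0.05 N m), no stop at 0, stays where left.
- clamp_grip (a point): On the clamp's axis, 50 mm above the nest floor: where to grip the black knob, a bar 44 mm long, 14 mm wide, 23.5 to 65.5 mm above the nest floor. Its x runs along the bar, away from the tongue. The steel tongue below it is 12 mm wide, reaches 54 mm from the axis, 16.5 to 21.5 mm above the nest floor (2.5 mm over the seated insert's raised bar).
- dish: Bystander: shallow blue dish, 92 mm across, 15 mm high, loose; origin at the centre of its underside.
- beaker: Bystander: glass cup, 70 mm across, 90 mm high, loose; origin at the centre of its underside.
- rack: Bystander: white rack 60 x 150 mm with ten red-capped tubes, 84 mm high, loose; origin at the centre of its underside.

How it is judged:
On the way, in this order (a step that is already met when the one before it is completed fails the run):
1. the blue edge is under the lip while the opposite edge is still raised (x of insert_tongue in the frame of nest_floor between -0.072 and -0.058 m and y of insert_tongue in the frame of nest_floor between -0.008 and 0.008 m and z of insert_tongue in the frame of nest_floor between -0.004 and 0.006 m and z of insert_heel in the frame of nest_floor above 0.008 m), for 0.1 s.
2. the insert lies flat and fully down in the nest, blue edge under the lip (x of insert_tongue in the frame of nest_floor between -0.071 and -0.06 m and y of insert_tongue in the frame of nest_floor between -0.007 and 0.007 m and y of insert_heel in the frame of nest_floor between -0.007 and 0.007 m and z of each of insert_tongue, insert_heel in the frame of nest_floor below 0.003 m and x of insert_heel in the frame of nest_floor above 0.058 m), for 0.2 s.
3. the clamp points straight over the seated insert (all of step 2 and value of joint clamp between -0.25 and 0.25 rad), for 0.2 s.
At the end, for the whole second after the job is handed in: The insert rests in the nest with its blue edge under the lip (lower edges of both ends within 3 mm of the nest floor, sideways within 7 mm, along the nest within about 5 mm), the clamp points over it within 0.25 rad, and everything is released and at rest (all of step 3 and linear speed of insert below 0.02 m/s and velocity of joint clamp between -0.05 and 0.05 rad/s); the robot touches nothing.
It fails at once if the insert is dropped into the nest (turning faster than 4 rad/s, or moving faster than 0.5 m/s, with its blue edge within 90 mm of the nest's centre) (distance between insert_tongue and nest_floor below 0.09 m and (angular speed of insert above 4 rad/s or linear speed of insert above 0.5 m/s)).
It fails at once if the dish is moved by more than 30 mm (distance of dish from where it was at the start of the episode above 0.03 m).
It fails at once if the beaker is moved by more than 30 mm (distance of beaker from where it was at the start of the episode above 0.03 m).
It fails at once if the rack is moved by more than 30 mm (distance of rack from where it was at the start of the episode above 0.03 m).
It also fails if it takes over 56 s, if anything falls off the work surface, if the arm or the gripper's body presses on something with over 40 N, if the wrist force passes 120 N, or if a joint passes its speed limit or range.

### The arm

A 6-joint arm with a two-finger parallel gripper is mounted at the origin on the work surface. World frame = base frame: x ahead of the robot, y to its left, z up, the work surface at z = 0. Lengths are in m, angles in rad, forces in N, time in s.
With the tool pointing down it reaches from about 0.35 to 0.775 m from the base axis. Payload 5.5 kg.
Tool frame: the origin (TCP) lies midway between the tips of the shut fingers; the grasp point (between the pads) lies 19 mm behind it (env.hold_point_z is the distance from the TCP to the grasp point, in m); y points along the fingers, x is the direction in which the jaws open and shut, and the axes are right-handed (so a half turn about y gives the same grasp; the last joint's range is limited). The gripper opens to 85 mm and grips with 20 to 120 N. Pads are 22 mm wide; open, the fingers measure 114 mm over their backs; the gripper's body (76 mm by 85 mm) begins 54 mm behind the grasp point. The pads swing forward as they close: fully open they stand 13 mm farther back than shut.
Start: joints at [1.064, 0.313, 0.046, 1.304, 0, 1.431], TCP at [0.206, 0.537, 0.231] pointing down, gripper open.
Joint ranges: [-2.76, 2.76], [-0.86, 1.69], [-1.03, 1.26], [-2.2, 2.34], [-1.47, 1.5], [-3.14, 3.14]. Speed limits (rad/s): [2.57, 2.57, 3.14, 3.14, 3.14, 3.14].

### API

Orientations are given as a unit quaternion [w, x, y, z].
In Python, from workcell import env gives the robot as it stands.
- The arm moves only by the tool step_arm, never from a script. Its argument "plan" is a list of rows, each an object of numbers: "jaw": the closure in counts, from 0 (fully open) to 255 (shut); "x", "y", "z": the shift along the tool's x, y, z in mm; "twist": the turn about the tool's y in degrees. In form: [{"jaw": .., "x": .., "y": .., "z": .., "twist": ..}, ...]. A call has 1 to 5 rows; each row is the pose to reach, as a shift and turn from the pose commanded when the call began, along the tool's axes at that moment; what a row does not reach only later rows make up. A row lasts 1/12 s, in which the tool goes at most 41.7 mm and 7.16 degrees, less where a joint would pass 70% of its speed; a pose out of reach is approached as far as the arm can. A call with a gripper value outside its range is refused whole. The fingers move at their own pace and stop on an object; "squeeze" is the grip in N (left out, the last holds). Time passes only in rows, so rows that repeat a pose let the fingers close. It gives the time, the measured TCP pose, the force and the opening at its end, in the units of the state.
- env.observe(): the state, without advancing time (a new reading comes with each control period).
- env.get_image(name): name is "side" or "top" or "wrist"; returns the picture (384x512x3 uint8, blue, green, red); there is no depth.
- env.calibration(name): a dict with "mtx" (3x3 intrinsics, pixels), "k1" (the pictures are not rectified: a ray, as slopes to the right and down, at radius r is drawn at 1 + k1 r^2 times it, then the intrinsics apply), "R" (3x3) and "t" (3): a world point X has camera coordinates R X + t. Camera axes: x right, y down, z forward; pixel columns grow to the right and rows downward; lengths in m; the calibration is good to about 2 mm. A picture is of the moment at which its call begins: read the wrist's pose just before it. calibration takes no time and is no camera call; for the wrist camera it gives the pose at the moment of the call.
- env.job_done(): hands the job in, once; it reports no verdict.
Trained networks look in the newest picture that a camera, given by its name, has taken for a name from the list of things; names that differ only in an ending like _2 or _b are one class to them, and where a whole thing is asked for, a point or a joint stands for the part that bears it (a point fixed in the world has none). Each returns a list of dicts, best first, with "score" (0 to 1); they miss things now and then, are a little off and sometimes report something else, mostly with a low value. They report only what shows in the picture. A call takes as long as a camera call.
- env.search_frame(name, camera): "xyz" ([x, y, z] in m, in world coordinates, good to about 4 mm: the middle of the surface that is visible of it).
- env.tip_of(name, camera): "xyz" ([x, y, z] in m, in world coordinates, good to about 4 mm: a listed point, or the origin of a listed thing).
The state is a dict: "t": time; "q": joint angles; "joint_vel": joint speeds; "joint_torque": joint torques, N m; "eef_pos": TCP position; "orientation": TCP orientation; "force": force on the tool from outside, world axes, zero at the start; "moment": the same for the moment, N m; "opening": finger opening in m.
Only numpy, scipy, OpenCV 4.12 (cv2) and the standard library are available. Lean on these libraries where they do the work, as an engineer would, in place of code of your own. Each camera call takes 0.05 s, during which the arm holds its last target. There are 200 camera calls.

## Working session

There is one attempt and no reset: what is moved stays moved. The work goes in short steps, Python scripts to look and compute and a tool call to move; the robot and the scene stay as the last step left them, time stands still between calls to the robot, and variables do not carry over. Pictures are saved under pics/ and viewed, about 8 in all and at most 12, crops included, and the job is handed in when it is done.

Besides the shell and the picture viewer there is one more tool, called after "Request:" as name(argument=value, ...), one argument or row to a line, values as JSON. step_arm: Moves the arm, as the interface text tells. Its arguments: {"type":"object","properties":{"plan":{"type":"array"},"squeeze":{"type":"number"}},"required":["plan"]}

```bash
ls; mkdir -p pics; python3 - <<'E'
from workcell import env
import cv2,numpy as np
a=env.get_image("top");b=env.get_image("side")
cv2.imwrite("pics/a.png",np.vstack([a,b])[:, :]) if 0 else None
cv2.imwrite("pics/top.png",cv2.resize(a,(768,576)));cv2.imwrite("pics/side.png",cv2.resize(b,(768,576)))
for n in ["insert_center","insert_rib","insert_tongue","insert_heel","nest_floor","nest_lip","clamp_grip","dish","beaker","rack"]:
  for c in ["top","side"]:
    r=env.tip_of(n,c); print(n,c,[(np.round(d["xyz"],4).tolist(),round(d["score"],2)) for d in r[:2]])
s=env.observe();print(s)
E
```

```text
pics
insert_center top [([0.4988, 0.1741, 0.0352], 0.56)]
insert_center side [([0.4979, 0.1769, 0.041], 0.86)]
insert_rib top [([0.4989, 0.1776, 0.0615], 0.63)]
insert_rib side [([0.501, 0.1773, 0.0681], 0.71)]
insert_tongue top [([0.4407, 0.1995, -0.0015], 0.8)]
insert_tongue side [([0.4374, 0.2021, -0.0005], 0.89)]
insert_heel top [([0.563, 0.1589, 0.002], 0.64), ([0.4814, -0.205, 0.0779], 0.43)]
insert_heel side [([0.5653, 0.1546, -0.0001], 0.58)]
nest_floor top [([0.5305, -0.1993, 0.0676], 0.66)]
nest_floor side [([0.5336, -0.1968, 0.0692], 0.69)]
nest_lip top [([0.4795, -0.2061, 0.0779], 0.84)]
nest_lip side [([0.4754, -0.2036, 0.0799], 0.67)]
clamp_grip top [([0.6428, -0.1853, 0.1196], 0.71)]
clamp_grip side [([0.6458, -0.1872, 0.1199], 0.77), ([0.7759, -0.1528, -0.0013], 0.54)]
dish top [([0.738, 0.0104, -0.0001], 0.63)]
dish side [([0.7389, 0.011, 0.0028], 0.86)]
beaker top [([0.778, -0.1522, 0.0027], 0.61)]
beaker side [([0.7791, -0.1481, -0.0031], 0.9)]
rack top [([0.7728, 0.1877, -0.0004], 0.6)]
rack side [([0.7725, 0.1876, 0.001], 0.76)]
{'t': 1.1, 'q': array([1.06444478e+00, 3.13164636e-01, 4.60776862e-02, 1.30360268e+00,
       3.32537253e-06, 1.43118021e+00]), 'joint_vel': array([-1.28418634e-03, -5.23611293e-04, -1.27369911e-03,  1.57164655e-03,
       -5.76211825e-05, -9.41340100e-04]), 'joint_torque': array([ 3.27123362e-04, -4.80479908e+01,  2.98816735e+01,  3.70983935e-04,
       -1.23029490e-04, -7.29900279e-06]), 'eef_pos': array([0.20620849, 0.53678322, 0.23133418]), 'orientation': array([ 0.58280641, -0.58277064, -0.4004799 ,  0.40041343]), 'force': array([0.04990116, 0.36839373, 0.22898331]), 'moment': array([ 0.01595111, -0.02562669,  0.01904861]), 'opening': 0.08566640961806014}
```

View pics/top.png

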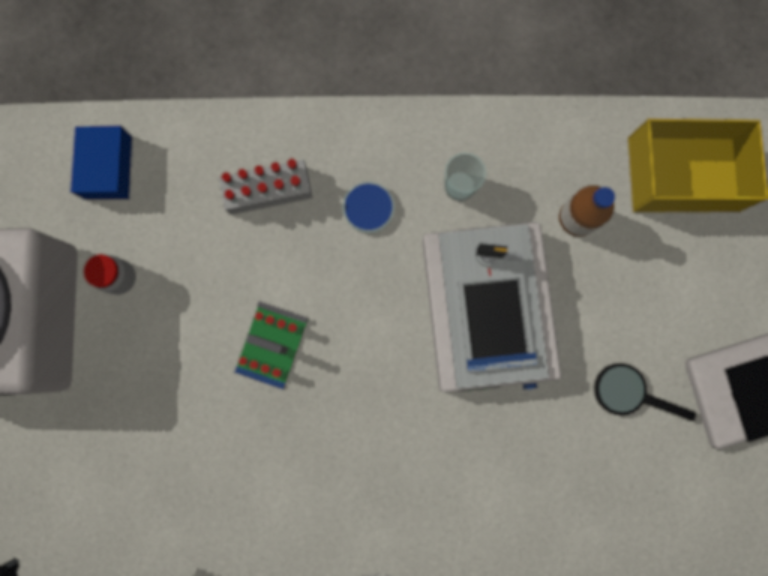

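View pics/side.png

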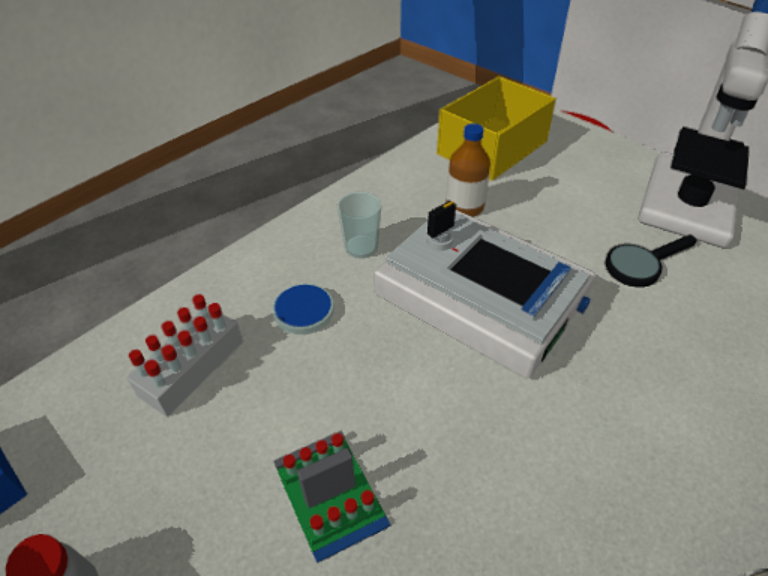

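The top view shows the insert at (272,345), the nest at (495,320), the lip at (503,362), and the knob at (492,250) with its tongue pointing to the right. The side view agrees, and so do the network positions.

Tool y points down, so twist is yaw only and no tilt can be commanded. I'll grip the rib across its 60 mm length so the insert can pivot passively about its y. Heel contact with the nest wall will then supply the tilt. First I'll move to hover over the insert.

Request:
step_arm(
  plan=[
    {"jaw": 0, "x": -77, "y": 0, "z": -135, "twist": 0},
    {"jaw": 0, "x": -77, "y": 0, "z": -135, "twist": 0},
    {"jaw": 0, "x": -77, "y": 0, "z": -135, "twist": 0},
    {"jaw": 0, "x": -77, "y": 0, "z": -135, "twist": 0},
  ],
  squeeze=25,
)

```text
t: 1.43
eef_pos: [0.3057, 0.4145, 0.2313]
orientation: [-0.583, 0.583, 0.4, -0.4]
force: [0.6, 1.1, -0.9]
opening: 0.0855
```

Request:
step_arm(
  plan=[
    {"jaw": 0, "x": -77, "y": 0, "z": -135, "twist": 0},
    {"jaw": 0, "x": -77, "y": 0, "z": -135, "twist": 0},
    {"jaw": 0, "x": -77, "y": 0, "z": -135, "twist": 0},
    {"jaw": 0, "x": -77, "y": 0, "z": -135, "twist": 0},
  ],
)

```text
t: 1.77
eef_pos: [0.4047, 0.2938, 0.2315]
orientation: [-0.583, 0.583, 0.4, -0.4]
force: [-0.9, -0.1, 0.3]
opening: 0.0853
```

Request:
step_arm(
  plan=[
    {"jaw": 0, "x": -77, "y": 0, "z": -134, "twist": 0},
    {"jaw": 0, "x": -77, "y": 0, "z": -134, "twist": 0},
    {"jaw": 0, "x": -77, "y": 0, "z": -134, "twist": 0},
    {"jaw": 0, "x": -77, "y": 0, "z": -134, "twist": 0},
    {"jaw": 0, "x": -77, "y": 0, "z": -134, "twist": 0},
  ],
)

```text
t: 2.18
eef_pos: [0.5041, 0.1721, 0.2311]
orientation: [-0.583, 0.585, 0.399, -0.398]
force: [0.7, -0.0, 1.9]
opening: 0.0855
```

```bash
cat > h.py <<'E'
from workcell import env
import cv2,numpy as np
from scipy.spatial.transform import Rotation as Ro
def pose():
    s=env.observe();q=s["orientation"];return s,np.array(s["eef_pos"]),Ro.from_quat([q[1],q[2],q[3],q[0]]).as_matrix()
def psi(R): return np.degrees(np.arctan2(R[1,0],R[0,0]))
def proj(X,c):
    p=(np.atleast_2d(X)@c["R"].T+c["t"]);s=p[:,:2]/p[:,2:];s=s*(1+c["k1"]*(s**2).sum(1,keepdims=True))
    return s@c["mtx"][:2,:2].T+c["mtx"][:2,2]
def back(uv,z,c):
    d=(np.atleast_2d(uv)-c["mtx"][:2,2])/[c["mtx"][0,0],c["mtx"][1,1]];s=d.copy()
    for _ in range(10): s=d/(1+c["k1"]*(s**2).sum(1,keepdims=True))
    r=np.c_[s,np.ones(len(s))]@c["R"];o=-c["R"].T@c["t"]
    return o+r*((z-o[2])/r[:,2])[:,None]
def snap(cam,f):
    c=env.calibration(cam);im=env.get_image(cam);cv2.imwrite("pics/"+f,cv2.resize(im,(768,576)));return c,im
def move(target):
    s,p,R=pose();return np.round(1000*(R.T@(np.array(target)-p)),1)
E
python3 - <<'E'
from h import *
c,im=snap("wrist","w1.png");s,p,R=pose();print(s["t"],p,psi(R),-c["R"].T@c["t"])
for n in ["insert_center","insert_rib","insert_tongue","insert_heel"]:
    r=env.tip_of(n,"wrist");print(n,[(np.round(d["xyz"],4).tolist(),round(d["score"],2)) for d in r[:2]])
E
```

```text
2.2333 [0.50221882 0.17394223 0.23101907] 68.70265486902403 [0.43564567 0.19857549 0.37323976]
insert_center [([0.5037, 0.1765, 0.0423], 0.7)]
insert_rib [([0.5045, 0.1795, 0.0681], 0.59)]
insert_tongue [([0.4364, 0.1983, 0.0003], 0.8), ([0.4999, 0.1753, 0.0394], 0.32)]
insert_heel [([0.5594, 0.1567, 0.0018], 0.55)]
```

View pics/w1.png

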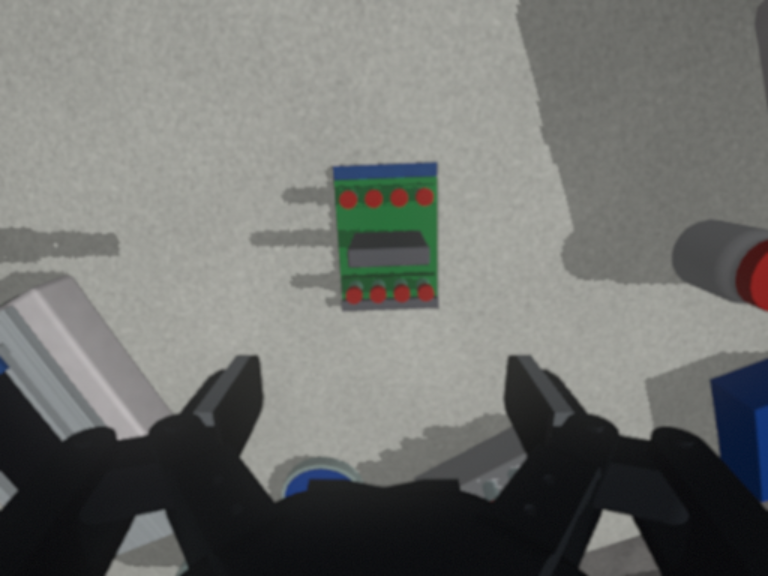

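The wrist view shows the insert upright, with the blue edge at the top (333–437,165) and the heel at (342–438,308). I'll fit its pose from the eight red caps.

```bash
cat >> h.py <<'E'
def caps(cam,im,c,z,near,rad=0.09,ex=None):
    h=cv2.cvtColor(cv2.resize(im,None,fx=4,fy=4,interpolation=cv2.INTER_CUBIC),cv2.COLOR_BGR2HSV)
    m=(((h[...,0]<8)|(h[...,0]>172))&(h[...,1]>150)&(h[...,2]>50)).astype(np.uint8)
    n,_,st,ce=cv2.connectedComponentsWithStats(m)
    uv=(ce[1:][st[1:,4]>40]+.5)/4-.5
    P=back(uv,z,c)[:,:2];return P[np.linalg.norm(P-near,axis=1)<rad]
def fit(P):
    m=P.mean(0);
    # two rows of four, rows 81 mm apart: try yaw fit against the model
    from scipy.optimize import least_squares
    best=None
    for s in (17,20,22):
        M0=np.array([(a,b) for a in(-40.5,40.5) for b in(-1.5*s,-.5*s,.5*s,1.5*s)])/1000
        def f(v):
            k=v[3]/s; M=M0*[1,k];C,S=np.cos(v[2]),np.sin(v[2]);W=M@np.array([[C,S],[-S,C]])+v[:2]
            d=np.linalg.norm(W[:,None]-P[None],axis=2);return (P[d.argmin(1)]-W).ravel()
        r=least_squares(f,[*m,-.33,s])
        if best is None or r.cost<best.cost: best=r
    return best.x,np.sqrt(2*best.cost/8)
E
python3 - <<'E'
from h import *
for cam in ["wrist","top","side"]:
    c=env.calibration(cam);im=env.get_image(cam);P=caps(cam,im,c,.044,[.501,.177]);print(cam,len(P))
    if len(P)>=6:
        x,e=fit(P);print(np.round(x[:2],4),np.degrees(x[2]),x[3],e)
s,p,R=pose();print(p,psi(R))
# nest dark floor in top & side
for cam in ["top","side"]:
    c=env.calibration(cam);im=env.get_image(cam)
    X=np.array([.532,-.198,.07]);u=proj(X,c)[0]
    g=cv2.resize(cv2.cvtColor(im,cv2.COLOR_BGR2GRAY),None,fx=4,fy=4,interpolation=cv2.INTER_CUBIC)
    m=(g<70).astype(np.uint8);n,l,st,ce=cv2.connectedComponentsWithStats(m)
    k=l[int(u[1]*4),int(u[0]*4)];ct=max(cv2.findContours((l==k).astype(np.uint8),0,2)[0],key=len)
    q=cv2.approxPolyDP(ct,30,True)[:,0]/4.;print(cam,k,np.round(q,1).tolist(),np.round(back(q,.07,c)[:,:2],4).tolist())
E
```

```text
wrist 8
[0.4999 0.1772] -19.14456346913648 19.88340775462392 0.0011569251696781871
top 8
[0.5015 0.1767] -19.086535636547275 19.660504283131093 0.0014756652895570443
side 8
[0.5008 0.1775] -19.138861285406534 19.93840340466005 0.0010137039314938555
[0.49975242 0.17739108 0.23148672] 69.10346885462019
top 20 [[344.0, 187.0], [310.0, 190.8], [313.2, 242.5], [356.2, 237.5]] [[0.6004, -0.2344], [0.5919, -0.1503], [0.4657, -0.1553], [0.4765, -0.2604]]
side 147 [[300.5, 179.5], [352.0, 207.5], [379.5, 178.5], [320.5, 159.2]] [[0.595, -0.1539], [0.4686, -0.1616], [0.4715, -0.2746], [0.6033, -0.2373]]
```

Request:
step_arm(
  plan=[
    {"jaw": 0, "x": 0, "y": 40, "z": -1, "twist": -1.8},
    {"jaw": 0, "x": 0, "y": 80, "z": -1, "twist": -1.8},
    {"jaw": 0, "x": 0, "y": 120, "z": -1, "twist": -1.8},
    {"jaw": 0, "x": 0, "y": 160, "z": -1, "twist": -1.8},
    {"jaw": 0, "x": 0, "y": 196, "z": -1, "twist": -1.8},
  ],
)

```text
t: 3.1
eef_pos: [0.5006, 0.1763, 0.0335]
orientation: [0.576, -0.576, -0.41, 0.41]
force: [0.8, 0.7, 0.3]
opening: 0.0855
```

Request:
step_arm(
  plan=[
    {"jaw": 0, "x": 0, "y": 0, "z": 0, "twist": 0},
    {"jaw": 100, "x": 0, "y": 0, "z": 0, "twist": 0},
    {"jaw": 100, "x": 0, "y": 0, "z": 0, "twist": 0},
    {"jaw": 100, "x": 0, "y": 0, "z": 0, "twist": 0},
    {"jaw": 100, "x": 0, "y": 0, "z": 0, "twist": 0},
  ],
  squeeze=25,
)

```text
t: 3.52
eef_pos: [0.5034, 0.1764, 0.0378]
orientation: [-0.576, 0.577, 0.411, -0.408]
force: [-0.7, 0.9, 3.6]
opening: 0.0597
```

```bash
python3 - <<'E'
from h import *
s,p,R=pose();print(s["t"],p,psi(R),s["opening"],s["force"])
c,im=snap("wrist","w2.png");print(fit(caps("wrist",im,c,.044,[.501,.177])))
c,im=snap("side","s2.png");print(fit(caps("side",im,c,.044,[.501,.177])))
E
```

```text
3.5167 [0.50341972 0.17641664 0.03776199] 70.79707784234331 0.05966461697239032 [-0.73985322  0.94205624  3.62558188]
(array([ 0.50015408,  0.17714315, -0.33477809, 19.77654411]), np.float64(0.0009444828864725621))
(array([ 0.46366153,  0.19031465, -0.33375471, 19.94287862]), np.float64(0.040500197758083216))
```

View pics/w2.png

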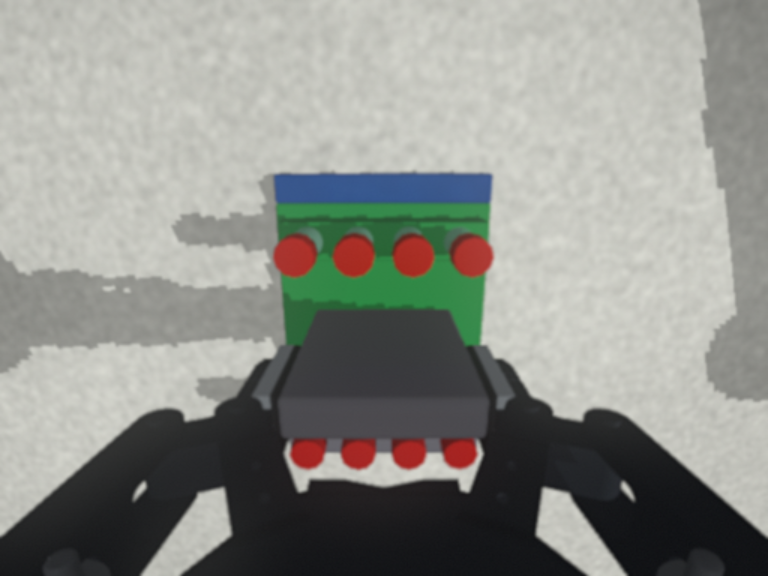

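The rib is gripped at 59.7 mm opening. The caps at (295–472,257) confirm the insert is centred between the fingers. Next I lift and carry it to a viewing pose beyond the nest.

Request:
step_arm(
  plan=[
    {"jaw": 100, "x": 0, "y": -15, "z": 0, "twist": 0},
    {"jaw": 100, "x": 0, "y": -45, "z": 0, "twist": 0},
    {"jaw": 100, "x": 0, "y": -85, "z": 0, "twist": 0},
    {"jaw": 100, "x": 0, "y": -125, "z": 0, "twist": 0},
    {"jaw": 100, "x": 0, "y": -165, "z": 0, "twist": 0},
  ],
  squeeze=40,
)

```text
t: 4.03
eef_pos: [0.5007, 0.1757, 0.2023]
orientation: [0.577, -0.576, -0.409, 0.41]
force: [1.0, 0.8, -2.6]
opening: 0.0599
```

Request:
step_arm(
  plan=[
    {"jaw": 100, "x": -25, "y": 0, "z": -17, "twist": 0},
    {"jaw": 100, "x": -55, "y": 0, "z": -38, "twist": 0},
    {"jaw": 100, "x": -88, "y": 0, "z": -60, "twist": 0},
    {"jaw": 100, "x": -120, "y": 0, "z": -82, "twist": 0},
    {"jaw": 100, "x": -154, "y": 0, "z": -105, "twist": 0},
  ],
)

```text
t: 4.45
eef_pos: [0.5499, -0.0054, 0.201]
orientation: [-0.576, 0.576, 0.41, -0.41]
force: [1.1, -0.3, -3.3]
opening: 0.0595
```

Request:
step_arm(
  plan=[
    {"jaw": 100, "x": -34, "y": 0, "z": -23, "twist": -5},
    {"jaw": 100, "x": -68, "y": 0, "z": -46, "twist": -10},
    {"jaw": 100, "x": -100, "y": 0, "z": -68, "twist": -16},
    {"jaw": 100, "x": -135, "y": 0, "z": -92, "twist": -22},
    {"jaw": 100, "x": -160, "y": 0, "z": -109, "twist": -25.6},
  ],
)

```text
t: 4.87
eef_pos: [0.6005, -0.1945, 0.2005]
orientation: [0.47, -0.471, -0.528, 0.528]
force: [0.8, -0.1, -2.9]
opening: 0.0592
```

Request:
step_arm(
  plan=[
    {"jaw": 100, "x": 0, "y": 0, "z": 0, "twist": 0},
    {"jaw": 100, "x": 0, "y": 0, "z": 0, "twist": 0},
    {"jaw": 100, "x": 0, "y": 0, "z": 0, "twist": 0},
  ],
)

```text
t: 5.12
eef_pos: [0.5996, -0.1908, 0.2001]
orientation: [-0.472, 0.471, 0.527, -0.527]
force: [-0.0, 0.6, -3.7]
opening: 0.0591
```

```bash
python3 - <<'E'
from h import *
c,im=snap("wrist","w3.png");s,p,R=pose();print(s["t"],p,psi(R),s["opening"],s["force"])
for n in ["nest_floor","nest_lip","clamp_grip","insert_tongue"]:
    r=env.tip_of(n,"wrist");print(n,[(np.round(d["xyz"],4).tolist(),round(d["score"],2)) for d in r[:2]])
E
```

```text
5.1667 [ 0.59963954 -0.19013134  0.20025842] 96.38515712665198 0.05935630042893657 [-0.00765735  0.56668801 -3.58688083]
nest_floor [([0.5347, -0.1992, 0.0661], 0.88), ([0.7727, 0.184, 0.001], 0.55)]
nest_lip [([0.4784, -0.2055, 0.0789], 0.98)]
clamp_grip []
insert_tongue [([0.6619, -0.1838, 0.1624], 0.67), ([0.5274, -0.197, 0.1645], 0.55)]
```

View pics/w3.png

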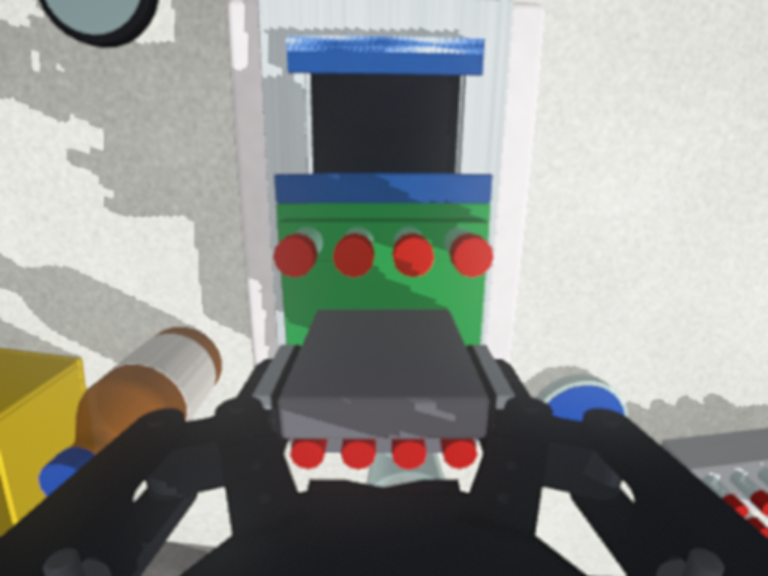

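The wrist view shows the nest's black floor between columns 312–461 and the lip's inner edge at row ~72. The held insert is level and its caps sit at the same pixels as before. Now I'll measure the nest pose from these edges.

```bash
python3 - <<'E'
from h import *
c=env.calibration("wrist");im=env.get_image("wrist");s,p,R=pose();print(p,psi(R))
g=cv2.GaussianBlur(cv2.cvtColor(im,cv2.COLOR_BGR2GRAY),(3,3),0).astype(float)
def sub(a,th):  # last crossing positions
    k=np.where((a[:-1]-th)*(a[1:]-th)<0)[0];return k+(th-a[k])/(a[k+1]-a[k])
print([int(v) for v in g[80,190:325:1]])
L=[];Rr=[]
for v in range(56,112,4):
    a=g[v];l=190+sub(a[190:240],75);r=280+sub(a[280:330],75)
    L.append((l[-1] if len(l) else np.nan,v));Rr.append((r[0] if len(r) else np.nan,v))
L=np.array(L);Rr=np.array(Rr)
print(L[:,0].round(1),Rr[:,0].round(1))
PL=back(L,.07,c)[:,:2];PR=back(Rr,.07,c)[:,:2]
for P in(PL,PR):
    P=P[~np.isnan(P[:,0])];f=np.polyfit(P[:,0],P[:,1],1);print("yaw",np.degrees(np.arctan(f[0])),"y at .534",np.polyval(f,.534),P[[0,-1]].round(4).tolist())
# lip lower edge: blue->black per column
h=cv2.cvtColor(im,cv2.COLOR_BGR2HSV)
E_=[]
for u in range(212,304,6):
    b=im[30:60,u,0].astype(float);k=sub(b,90);E_.append((u,30+k[0] if len(k) else np.nan))
E_=np.array(E_);print(E_[:,1].round(1));P=back(E_,.08,c)[:,:2];P=P[~np.isnan(P[:,0])];print(P.round(4).tolist());f=np.polyfit(P[:,1],P[:,0],1);print("lip yaw",np.degrees(-np.arctan(f[0])),"x at -.204",np.polyval(f,-.204))
# lip ends
m=((h[...,0]>95)&(h[...,0]<125)&(h[...,1]>120)).astype(np.uint8);print([np.where(m[r,170:350])[0][[0,-1]]+170 for r in(28,31,34,42,46)])
for v in (42,44,46):
    w=np.where(m[v,170:350])[0]+170;print(back([(w[0]-.5,v),(w[-1]+.5,v)],.081,c)[:,:2].round(4).tolist())
q=caps("wrist",im,c,p[2]-.035+.044,[.6,-.19]);print(len(q));x,e=fit(q) if 0 else (None,0)
print(q.round(4).tolist(),q.mean(0))
E
```

```text
[ 0.60017076 -0.1898282   0.2006282 ] 96.46999028277715
[163, 163, 164, 165, 165, 166, 167, 167, 168, 168, 167, 165, 165, 177, 195, 193, 158, 103, 60, 43, 41, 42, 42, 42, 42, 41, 42, 42, 42, 41, 41, 41, 41, 41, 41, 41, 40, 41, 41, 41, 41, 41, 41, 41, 41, 41, 41, 41, 41, 41, 41, 40, 40, 40, 41, 41, 41, 41, 41, 41, 41, 41, 41, 41, 40, 41, 41, 41, 41, 41, 41, 41, 42, 42, 42, 42, 42, 42, 42, 42, 43, 43, 43, 43, 43, 43, 43, 44, 44, 44, 45, 45, 45, 45, 46, 45, 46, 46, 47, 47, 48, 49, 49, 49, 50, 50, 50, 50, 49, 49, 48, 48, 52, 70, 102, 130, 143, 159, 189, 215, 225, 225, 225, 225, 224, 222, 222, 222, 222, 222, 223, 224, 224, 223, 222]
[  nan 207.2 207.3 207.5 207.5 207.6 207.7 207.8 207.8 208.  208.2 208.2
 208.4 208.4] [304.4 304.3 304.1 303.8 303.5 303.3 303.2 302.8 302.6 302.4 302.2 301.9
 301.6 301.5]
yaw 5.536556648650823 y at .534 -0.24233760249129313 [[0.4905, -0.2465], [0.5329, -0.2425]]
yaw 5.339186934016049 y at .534 -0.1535249000140664 [[0.4772, -0.1589], [0.5229, -0.1545]]
[47.8 47.7 48.  47.9  nan 48.1 48.  48.4 48.3 48.6 48.6 48.7 48.9 49.
 49.3 49.3]
[[0.4815, -0.2414], [0.4809, -0.2362], [0.4805, -0.2309], [0.4799, -0.2257], [0.4789, -0.2153], [0.4783, -0.2102], [0.478, -0.2049], [0.4774, -0.1997], [0.477, -0.1945], [0.4764, -0.1893], [0.4758, -0.1841], [0.4754, -0.1789], [0.4749, -0.1737], [0.4745, -0.1685], [0.4739, -0.1633]]
lip yaw 5.524424295021151 x at -.204 0.4778304358703438
[array([200, 320]), array([278, 296]), array([192, 319]), array([191, 319]), array([192, 319])]
[[0.4789, -0.2601], [0.4664, -0.1492]]
[[0.4804, -0.2592], [0.468, -0.1489]]
[[0.4821, -0.2591], [0.4696, -0.1487]]
8
[[0.5579, -0.2046], [0.5601, -0.2236], [0.5556, -0.1852], [0.5538, -0.166], [0.6304, -0.1572], [0.6371, -0.215], [0.635, -0.1956], [0.633, -0.1764]] [ 0.59536301 -0.19045262]
```

Request:
step_arm(
  plan=[
    {"jaw": 100, "x": -1, "y": 0, "z": 25, "twist": 0.9},
    {"jaw": 100, "x": -1.3, "y": 0, "z": 50.5, "twist": 0.9},
    {"jaw": 100, "x": -1.3, "y": 30, "z": 50.5, "twist": 0.9},
    {"jaw": 100, "x": -1.3, "y": 60, "z": 50.5, "twist": 0.9},
    {"jaw": 100, "x": -1.3, "y": 75, "z": 50.5, "twist": 0.9},
  ],
)

```text
t: 5.83
eef_pos: [0.5485, -0.1967, 0.1229]
orientation: [0.476, -0.475, -0.523, 0.524]
force: [0.1, 0.8, -3.5]
opening: 0.0598
```

Request:
step_arm(
  plan=[
    {"jaw": 100, "x": 0, "y": 0, "z": 0, "twist": 0},
    {"jaw": 100, "x": 0, "y": 0, "z": 0, "twist": 0},
    {"jaw": 100, "x": 0, "y": 0, "z": 0, "twist": 0},
    {"jaw": 100, "x": 0, "y": 0, "z": 0, "twist": 0},
  ],
  squeeze=22,
)

```text
t: 6.17
eef_pos: [0.5515, -0.1983, 0.1272]
orientation: [-0.474, 0.477, 0.524, -0.523]
force: [1.0, -0.3, -3.2]
opening: 0.0594
```

```bash
cat >> h.py <<'E'
C=np.array([.5333,-.1983,.07]);Y=np.radians(5.5);N=np.array([[np.cos(Y),-np.sin(Y),0],[np.sin(Y),np.cos(Y),0],[0,0,1]])
def st():
    s,p,R=pose();print("t",round(s["t"],2),"tcp nest mm",(1000*(N.T@(p-C))).round(1),"psi-nest",round(psi(R)-95.5,2),"open",round(s["opening"]*1000,1),"F nest",(N.T@s["force"]).round(1),"M nest",(N.T@s["moment"]).round(2))
def cen():
    s,p,R=pose();c=env.calibration("wrist");im=env.get_image("wrist")
    q=caps("wrist",im,c,p[2]-.0385+.044,p[:2]);return (1000*(np.c_[q,np.full(len(q),.07)]-C)@N).round(1)[:,:2]
E
python3 - <<'E'
from h import *
st();q=cen();print(q.tolist(),q.mean(0));snap("wrist","w4.png");st()
E
```

```text
t 6.17 tcp nest mm [18.1 -1.8 57.2] psi-nest 0.01 open 59.4 F nest [ 0.9 -0.4 -3.2] M nest [-0.01  0.02 -0.02]
[[-24.7, -31.7], [-24.7, -12.1], [-24.8, 7.9], [-24.6, 27.6], [54.8, 27.9], [55.2, -31.9], [55.2, -11.9], [55.1, 7.8]] [15.1875 -2.05  ]
t 6.27 tcp nest mm [17.9 -1.8 56.9] psi-nest -0.0 open 59.7 F nest [ 0.5 -0.4 -3. ] M nest [-0.03 -0.   -0.02]
```

View pics/w4.png

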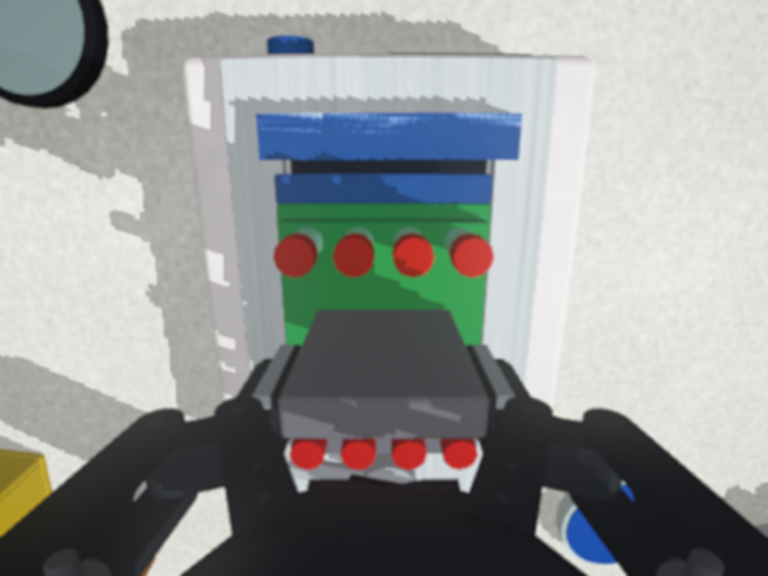

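The lip spans columns 257–521 and the tongue 276–493, so the insert sits about 2 mm toward −y. That agrees with the computed −2.05 mm. I'll correct it and descend to heel contact.

Request:
step_arm(
  plan=[
    {"jaw": 100, "x": 2, "y": 0, "z": 0, "twist": 0},
    {"jaw": 100, "x": 2, "y": 4, "z": 0, "twist": 0},
    {"jaw": 100, "x": 2, "y": 7, "z": 0, "twist": 0},
    {"jaw": 100, "x": 2, "y": 7, "z": 0, "twist": 0},
    {"jaw": 100, "x": 2, "y": 7, "z": 0, "twist": 0},
  ],
)

```text
t: 6.68
eef_pos: [0.5496, -0.1958, 0.1178]
orientation: [0.476, -0.475, -0.523, 0.523]
force: [0.0, -0.5, -3.0]
opening: 0.0592
```

Request:
step_arm(
  plan=[
    {"jaw": 100, "x": 0, "y": 1.5, "z": 0, "twist": 0},
    {"jaw": 100, "x": 0, "y": 1.5, "z": 0, "twist": 0},
    {"jaw": 100, "x": 0, "y": 1.5, "z": 0, "twist": 0},
  ],
)

```text
t: 6.93
eef_pos: [0.5499, -0.1959, 0.1167]
orientation: [-0.476, 0.475, 0.523, -0.523]
force: [0.5, 0.7, -3.7]
opening: 0.0595
```

Request:
step_arm(
  plan=[
    {"jaw": 100, "x": 0, "y": 1.5, "z": 0, "twist": 0},
    {"jaw": 100, "x": 0, "y": 1.5, "z": 0, "twist": 0},
    {"jaw": 100, "x": 0, "y": 1.5, "z": 0, "twist": 0},
  ],
)

```text
t: 7.18
eef_pos: [0.5501, -0.1961, 0.1157]
orientation: [-0.475, 0.476, 0.523, -0.523]
force: [-1.5, 0.9, 0.8]
opening: 0.0594
```

```bash
python3 - <<'E'
from h import *
st();q=cen();print(q.tolist(),q.mean(0));st()
E
```

```text
t 7.18 tcp nest mm [17.   0.6 45.7] psi-nest -0.02 open 59.4 F nest [-1.4  1.1  0.8] M nest [0.16 0.09 0.11]
[[-25.8, -29.3], [-25.8, -9.7], [-25.9, 10.3], [-25.6, 30.0], [53.8, 30.2], [53.9, -29.5], [54.1, -9.6], [53.9, 10.3]] [14.075   0.3375]
t 7.23 tcp nest mm [17.   0.6 45.8] psi-nest -0.02 open 59.3 F nest [-1.8  0.4  1.8] M nest [0.13 0.08 0.06]
```

Request:
step_arm(
  plan=[
    {"jaw": 100, "x": 0, "y": 1, "z": 0, "twist": 0},
    {"jaw": 100, "x": 0, "y": 1, "z": 0, "twist": 0},
    {"jaw": 100, "x": 0, "y": 1, "z": 0, "twist": 0},
  ],
)

```text
t: 7.48
eef_pos: [0.55, -0.1962, 0.1155]
orientation: [-0.475, 0.476, 0.523, -0.523]
force: [-3.9, -0.4, 6.5]
opening: 0.0593
```

```bash
python3 - <<'E'
from h import *
st();q=cen();print(q.tolist(),q.mean(0));st();c,im=snap("wrist","w5.png");c,i2=snap("side","s5.png")
u=proj(C,c)[0].astype(int);print(u)
a=i2[u[1]-75:u[1]+45,u[0]-80:u[0]+80];cv2.imwrite("pics/c5.png",np.vstack([cv2.resize(im[60:260,120:390],(540,400)),]) )
cv2.imwrite("pics/c5.png",np.hstack([cv2.resize(im[60:270,150:350],(400,420)),cv2.resize(a,(400,420*1) if 0 else (400,300),interpolation=cv2.INTER_CUBIC) if 0 else cv2.copyMakeBorder(cv2.resize(a,(400,300),interpolation=cv2.INTER_CUBIC),0,120,0,0,0)]))
E
```

```text
t 7.48 tcp nest mm [16.8  0.5 45.5] psi-nest -0.02 open 59.3 F nest [-3.9 -0.1  6.5] M nest [0.36 0.52 0.07]
[[-26.0, -9.7], [-26.0, 10.3], [-25.9, -29.3], [-25.8, 30.0], [53.7, 10.3], [53.5, 30.2], [53.8, -29.5], [53.9, -9.6]] [13.9     0.3375]
t 7.53 tcp nest mm [16.8  0.5 45.5] psi-nest -0.02 open 59.5 F nest [-3.7  0.1  6.9] M nest [0.45 0.44 0.15]
[336 182]
```

View pics/c5.png

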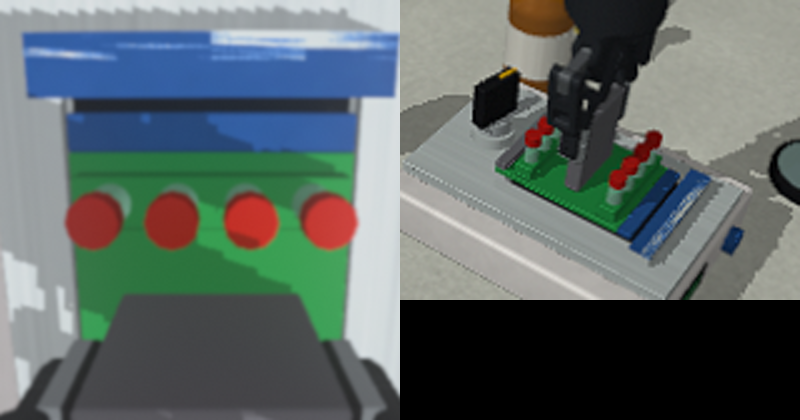

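The insert looks centred between the side walls (insert edges 67–357 px, walls similar) and the heel end is on the wall. I'll drop the squeeze to the minimum and keep pressing in small steps so it pivots.

Request:
step_arm(
  plan=[
    {"jaw": 100, "x": 0, "y": 0.3, "z": 0, "twist": 0},
    {"jaw": 100, "x": 0, "y": 0.6, "z": 0, "twist": 0},
    {"jaw": 100, "x": 0, "y": 0.8, "z": 0, "twist": 0},
    {"jaw": 100, "x": 0, "y": 1, "z": 0, "twist": 0},
  ],
  squeeze=20,
)

```text
t: 7.97
eef_pos: [0.5499, -0.1961, 0.1154]
orientation: [-0.475, 0.476, 0.523, -0.523]
force: [-6.7, 0.3, 13.2]
opening: 0.0593
```

```bash
python3 - <<'E'
from h import *
st();q=cen();print(q.tolist(),q.mean(0));st()
E
```

```text
t 7.97 tcp nest mm [16.7  0.6 45.4] psi-nest -0.02 open 59.3 F nest [-6.6  1.  13.2] M nest [0.64 0.8  0.14]
[[-26.1, -9.7], [-26.1, 10.3], [-26.0, -29.3], [-25.9, 30.0], [53.8, -9.6], [53.7, 10.3], [53.5, 30.2], [53.7, -29.5]] [13.825   0.3375]
t 8.02 tcp nest mm [16.7  0.5 45.4] psi-nest -0.02 open 59.6 F nest [-5.6  1.7 12.1] M nest [0.75 0.69 0.21]
```

```bash
python3 - <<'E'
from h import *
im=env.get_image("wrist");c=env.calibration("wrist");s,p,R=pose()
for v in (108,111,114):
    print(v,[tuple(int(k) for k in x) for x in im[v,180:194]],[tuple(int(k) for k in x) for x in im[v,318:336]])
for v in (130,):
    print(v,[tuple(int(k) for k in x) for x in im[v,178:192]],[tuple(int(k) for k in x) for x in im[v,320:336]])
for z in(.07,.078): print(z,((back([(180,111),(190,111),(320,111),(330,111)],z,c)-C)@N*1000).round(1)[:,:2].tolist())
cv2.imwrite("pics/c6.png",np.hstack([cv2.resize(im[95:185,170:210],None,fx=6,fy=6,interpolation=cv2.INTER_CUBIC),cv2.resize(im[95:185,305:345],None,fx=6,fy=6,interpolation=cv2.INTER_CUBIC)]))
E
```

```text
108 [(167, 115, 86), (160, 106, 75), (156, 102, 70), (159, 106, 75), (161, 108, 79), (156, 102, 72), (149, 94, 62), (145, 87, 53), (144, 87, 52), (143, 85, 52), (141, 85, 52), (141, 84, 51), (140, 84, 52), (140, 83, 51)] [(138, 85, 56), (139, 86, 57), (139, 86, 57), (139, 87, 59), (140, 87, 58), (140, 87, 59), (144, 96, 71), (155, 113, 92), (162, 122, 103), (160, 119, 100), (153, 109, 87), (150, 105, 82), (158, 117, 97), (175, 141, 125), (184, 153, 138), (185, 154, 139), (185, 153, 138), (184, 152, 137)]
111 [(171, 169, 163), (137, 135, 131), (123, 122, 117), (142, 140, 135), (158, 156, 151), (150, 148, 144), (113, 111, 108), (67, 65, 62), (45, 42, 40), (44, 41, 39), (44, 40, 38), (46, 42, 40), (45, 41, 39), (46, 42, 40)] [(58, 52, 48), (58, 52, 49), (58, 52, 49), (59, 53, 49), (57, 51, 47), (64, 59, 56), (96, 93, 89), (139, 137, 131), (156, 154, 148), (147, 145, 139), (126, 123, 118), (119, 117, 112), (153, 151, 145), (201, 198, 192), (222, 219, 212), (223, 221, 214), (222, 220, 214), (221, 220, 214)]
114 [(135, 133, 128), (114, 112, 109), (115, 113, 109), (136, 134, 129), (155, 153
[... 347 characters left out ...]
, 199, 192), (221, 218, 210), (222, 220, 213), (221, 219, 212), (221, 219, 212)]
130 [(162, 160, 154), (163, 162, 155), (156, 155, 148), (136, 135, 130), (115, 113, 107), (108, 94, 84), (112, 79, 61), (117, 74, 49), (118, 73, 46), (119, 74, 46), (119, 75, 48), (118, 73, 46), (118, 74, 47), (118, 73, 46)] [(160, 98, 61), (160, 98, 62), (159, 98, 62), (160, 99, 63), (160, 98, 63), (161, 97, 63), (155, 99, 68), (136, 101, 85), (131, 122, 115), (166, 165, 158), (205, 202, 195), (222, 218, 210), (222, 220, 212), (221, 219, 212), (221, 219, 212), (221, 219, 212)]
0.07 [[-54.4, -49.2], [-54.3, -42.6], [-54.3, 42.7], [-54.3, 49.3]]
0.078 [[-54.5, -47.1], [-54.4, -40.8], [-54.4, 40.9], [-54.4, 47.2]]
```

View pics/c6.png

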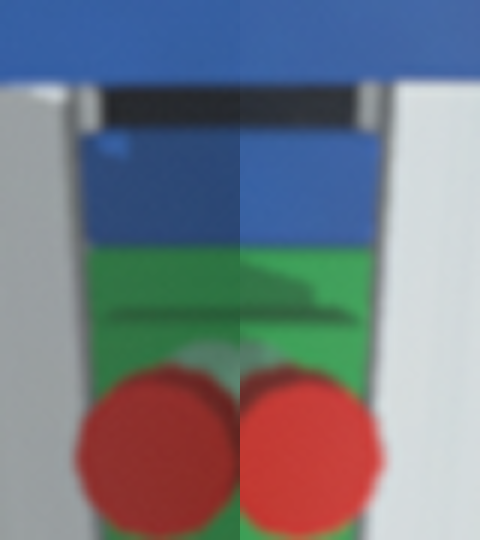

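The crop shows equal thin wall gaps on both sides of the insert (dark lines at columns 182 and 329), so only the heel is in contact. I'll press on.

Request:
step_arm(
  plan=[
    {"jaw": 100, "x": 0, "y": 0.4, "z": 0, "twist": 0},
    {"jaw": 100, "x": 0, "y": 0.8, "z": 0, "twist": 0},
    {"jaw": 100, "x": 0, "y": 1.2, "z": 0, "twist": 0},
    {"jaw": 100, "x": 0, "y": 1.5, "z": 0, "twist": 0},
  ],
  squeeze=20,
)

```text
t: 8.4
eef_pos: [0.5498, -0.1962, 0.1151]
orientation: [-0.475, 0.476, 0.523, -0.523]
force: [-10.5, 1.6, 18.6]
opening: 0.0595
```

```bash
python3 - <<'E'
from h import *
st();q=cen();print(q.tolist(),q.mean(0));st()
E
```

```text
t 8.4 tcp nest mm [16.6  0.5 45.1] psi-nest -0.02 open 59.5 F nest [-10.3   2.6  18.6] M nest [0.85 1.33 0.16]
[[-26.2, -9.8], [-26.2, 10.2], [-26.1, -29.4], [-26.1, 29.9], [53.8, -9.6], [53.6, 10.2], [53.5, 30.2], [53.7, -29.6]] [13.75    0.2625]
t 8.45 tcp nest mm [16.4  0.5 45. ] psi-nest -0.03 open 59.4 F nest [-9.4  2.  18.5] M nest [0.86 1.18 0.16]
```

Wall friction (Fx −10 N) is opposing the pivot. I'll lift, shift +x, press again and then slide toward the lip, so the friction helps the tilt instead.

Request:
step_arm(
  plan=[
    {"jaw": 100, "x": 0, "y": -4, "z": 0, "twist": 0},
    {"jaw": 100, "x": 0, "y": -4, "z": -4, "twist": 0},
    {"jaw": 100, "x": 0, "y": -4, "z": -4, "twist": 0},
    {"jaw": 100, "x": 0, "y": -2.5, "z": -4, "twist": 0},
    {"jaw": 100, "x": 0, "y": -1.5, "z": -4, "twist": 0},
  ],
)

```text
t: 8.87
eef_pos: [0.5543, -0.1957, 0.115]
orientation: [-0.475, 0.476, 0.524, -0.523]
force: [-7.6, 1.3, 19.2]
opening: 0.0595
```

Request:
step_arm(
  plan=[
    {"jaw": 100, "x": 0, "y": 0.5, "z": 1, "twist": 0},
    {"jaw": 100, "x": 0, "y": 0.8, "z": 2, "twist": 0},
    {"jaw": 100, "x": 0, "y": 1.2, "z": 3, "twist": 0},
    {"jaw": 100, "x": 0, "y": 1.6, "z": 4, "twist": 0},
    {"jaw": 100, "x": 0, "y": 2, "z": 5, "twist": 0},
  ],
)

```text
t: 9.28
eef_pos: [0.5512, -0.1961, 0.1125]
orientation: [-0.474, 0.477, 0.525, -0.522]
force: [3.4, 1.7, 4.3]
opening: 0.0599
```

```bash
python3 - <<'E'
from h import *
st();q=cen();print(q.tolist(),q.mean(0));st()
E
```

```text
t 9.28 tcp nest mm [18.   0.5 42.5] psi-nest 0.02 open 59.9 F nest [3.6 1.3 4.3] M nest [ 0.27 -1.23  0.08]
[[-23.9, -9.6], [-24.0, 10.0], [-23.9, -29.0], [-23.9, 29.5], [56.4, 30.6], [56.6, -29.9], [56.6, -9.7], [56.6, 10.4]] [16.3125  0.2875]
t 9.33 tcp nest mm [17.8  0.4 42.3] psi-nest 0.02 open 59.5 F nest [2.2 1.4 5.3] M nest [ 0.33 -1.15  0.04]
```

It is pivoting now: the front cap pitch shrank to 19.5 and the rear grew to 20.15. I'll add a PnP fit on the caps, referenced to the flat pose in w4, to get tongue and heel positions.

```bash
cat >> h.py <<'E'
MOD=np.array([(a,b,45.5) for a in(-40.5,40.5) for b in(-29.8,-9.93,9.93,29.8)])
def capuv(im):
    h=cv2.cvtColor(cv2.resize(im,(2048,1536),interpolation=cv2.INTER_CUBIC),cv2.COLOR_BGR2HSV)
    m=(((h[...,0]<8)|(h[...,0]>172))&(h[...,1]>150)&(h[...,2]>50)).astype(np.uint8)
    n,_,s,ce=cv2.connectedComponentsWithStats(m);uv=(ce[1:]+.5)/4-.5;k=(s[1:,4]>1500)&(abs(uv[:,0]-256)<80)&(uv[:,1]>140)&(uv[:,1]<330);uv=uv[k]
    uv=uv[uv[:,1].argsort()];return np.vstack([uv[:4][uv[:4,0].argsort()],uv[4:8][uv[4:8,0].argsort()]])
def campose(uv,c):
    d=(uv-c["mtx"][:2,2])/[c["mtx"][0,0],c["mtx"][1,1]];s=d.copy()
    for _ in range(10): s=d/(1+c["k1"]*(s**2).sum(1,keepdims=True))
    ok,r,t=cv2.solvePnP(MOD,s.reshape(-1,1,2),np.eye(3),None);r,t=cv2.solvePnPRefineLM(MOD,s.reshape(-1,1,2),np.eye(3),None,r,t)
    return cv2.Rodrigues(r)[0],t.ravel()
def insert(show=True):
    c=env.calibration("wrist");im=env.get_image("wrist");Rc,tc=campose(capuv(im),c)
    R0,t0=campose(capuv(cv2.resize(cv2.imread("pics/w4.png"),(512,384),interpolation=cv2.INTER_AREA)),c)
    # reference: flat, axes along nest (psi-nest 0); underside 37.8 below TCP, centre -2.9 in x, -.1 in y
    Rrel=R0.T@Rc; dt=R0.T@(tc-t0)
    s,p,R=pose();T=1000*(N.T@(p-C));B=T+[-2.9,-.1,-37.8]
    o={k:(B+dt+Rrel@np.array(v,float)).round(1) for k,v in dict(tongue=(-65,0,0),heel=(65,0,0)).items()}
    print("tilt deg",np.degrees(np.arcsin(Rrel[2,0])).round(2),"yaw",np.degrees(Rrel[1,0]).round(2),"roll",np.degrees(Rrel[2,1]).round(2),o);return o
E
python3 - <<'E'
from h import *
insert();st()
E
```

```text
tilt deg 1.48 yaw 0.06 roll 0.21 {'tongue': array([-47.6,   0.5,   2.3]), 'heel': array([82.4,  0.6,  5.7])}
t 9.38 tcp nest mm [17.8  0.4 42.3] psi-nest 0.02 open 59.5 F nest [2.8 1.7 5.1] M nest [ 0.34 -1.08  0.06]
```

Request:
step_arm(
  plan=[
    {"jaw": 100, "x": 0, "y": 0.5, "z": 1, "twist": 0},
    {"jaw": 100, "x": 0, "y": 1, "z": 2, "twist": 0},
    {"jaw": 100, "x": 0, "y": 1.4, "z": 3, "twist": 0},
    {"jaw": 100, "x": 0, "y": 1.7, "z": 4, "twist": 0},
    {"jaw": 100, "x": 0, "y": 2, "z": 5, "twist": 0},
  ],
)

```text
t: 9.8
eef_pos: [0.5486, -0.1972, 0.112]
orientation: [-0.472, 0.478, 0.525, -0.522]
force: [8.1, 3.2, 11.6]
opening: 0.0594
```

```bash
python3 - <<'E'
from h import *
st();insert();st()
E
```

```text
t 9.8 tcp nest mm [15.4 -0.4 42. ] psi-nest 0.03 open 59.4 F nest [ 8.3  2.4 11.6] M nest [ 0.6  -1.53 -0.09]
tilt deg 1.42 yaw 0.04 roll 0.23 {'tongue': array([-50.3,  -0.3,   2.2]), 'heel': array([79.7, -0.2,  5.4])}
t 9.85 tcp nest mm [15.2 -0.5 42. ] psi-nest 0.03 open 59.5 F nest [ 6.6  0.7 10.7] M nest [ 0.5  -1.33 -0.07]
```

```bash
python3 - <<'E'
s=open("h.py").read()
s=s.replace('''T=1000*(N.T@(p-C));B=T+[-2.9,-.1,-37.8]
    o={k:(B+dt+Rrel@np.array(v,float)).round(1)''','''T=1000*(N.T@(p-C));B=np.array([-2.9,-.1,-37.8])
    W=N.T@R@np.array([[0,0,-1],[1,0,0],[0,-1,0]],float)
    o={k:(T+W@(B+dt+Rrel@np.array(v,float))).round(1)''').replace('print("tilt deg"','Rrel=W@Rrel;print("tool",np.degrees(W[2,:2]).round(2),"tilt deg"')
open("h.py","w").write(s)
E
python3 - <<'E'
from h import *
o=insert();st();snap("side","s7.png")
c=env.calibration("side");im=env.get_image("side");u=proj(C,c)[0].astype(int);w=env.get_image("wrist")
cv2.imwrite("pics/c7.png",np.hstack([cv2.resize(im[u[1]-50:u[1]+45,u[0]-60:u[0]+60],(480,380),interpolation=cv2.INTER_CUBIC),cv2.resize(w[70:180,170:260][:, :],(310,380),interpolation=cv2.INTER_CUBIC)]))
E
```

```text
tool [-57.29   0.53] tilt deg -88.35 yaw -1.55 roll 0.58 {'tongue': array([ 14.6,  39.6, 107.4]), 'heel': array([ 15.9,  36.1, -22.5])}
t 9.9 tcp nest mm [15.1 -0.4 42. ] psi-nest 0.03 open 59.5 F nest [ 7.5  1.4 11. ] M nest [ 0.6  -1.35 -0.09]
```

View pics/c7.png

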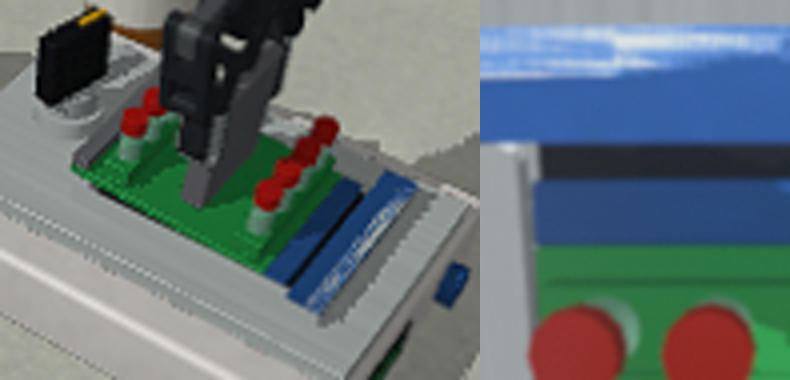

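```bash
sed -i 's/\[\[0,0,-1\],\[1,0,0\],\[0,-1,0\]\]/[[0,1,0],[0,0,-1],[-1,0,0]]/' h.py; python3 - <<'E'
from h import *
o=insert();st()
E
```

```text
tool [ 0.53 -0.15] tilt deg 1.94 yaw 0.07 roll 0.06 {'tongue': array([-50. ,  -0.5,   1.6]), 'heel': array([80. , -0.3,  6. ])}
t 10.1 tcp nest mm [15.1 -0.4 42. ] psi-nest 0.03 open 59.6 F nest [ 7.   0.9 10.5] M nest [ 0.61 -1.34 -0.06]
```

Request:
step_arm(
  plan=[
    {"jaw": 100, "x": 0, "y": 0.5, "z": 0.2, "twist": 0},
    {"jaw": 100, "x": 0, "y": 1, "z": 0.4, "twist": 0},
    {"jaw": 100, "x": 0, "y": 1.5, "z": 0.6, "twist": 0},
    {"jaw": 100, "x": 0, "y": 2, "z": 0.8, "twist": 0},
    {"jaw": 100, "x": 0, "y": 2, "z": 1, "twist": 0},
  ],
)

```text
t: 10.52
eef_pos: [0.5485, -0.1973, 0.112]
orientation: [-0.471, 0.479, 0.526, -0.521]
force: [8.9, 4.6, 20.1]
opening: 0.0598
```

```bash
python3 - <<'E'
from h import *
st();insert();st()
E
```

```text
t 10.52 tcp nest mm [15.2 -0.5 42. ] psi-nest 0.04 open 59.8 F nest [ 9.3  3.8 20.1] M nest [ 1.25 -1.11 -0.17]
tool [ 0.7  -0.18] tilt deg 2.0 yaw 0.08 roll 0.08 {'tongue': array([-49.9,  -0.4,   1.5]), 'heel': array([80. , -0.3,  6. ])}
t 10.57 tcp nest mm [15.2 -0.5 42. ] psi-nest 0.04 open 59.1 F nest [ 7.2  3.8 20. ] M nest [ 1.28 -1.06 -0.17]
```

Request:
step_arm(
  plan=[
    {"jaw": 100, "x": 0, "y": -1.5, "z": -1, "twist": 0},
    {"jaw": 100, "x": 0, "y": -3, "z": -2, "twist": 0},
    {"jaw": 100, "x": 0, "y": -3.5, "z": -2, "twist": 0},
    {"jaw": 100, "x": 0, "y": -3.5, "z": -2, "twist": 0},
  ],
)

```text
t: 10.9
eef_pos: [0.5471, -0.1972, 0.112]
orientation: [-0.474, 0.477, 0.524, -0.523]
force: [4.6, -0.4, 8.2]
opening: 0.0592
```

```bash
python3 - <<'E'
from h import *
st();insert();st()
im=env.get_image("side");c=env.calibration("side")
for q in("insert_tongue","insert_heel","nest_lip"):
    r=env.tip_of(q,"side");print(q,[((1000*(N.T@(np.array(d["xyz"])-C))).round(1).tolist(),round(d["score"],2)) for d in r[:2]])
E
```

```text
t 10.9 tcp nest mm [13.9 -0.3 42. ] psi-nest -0.01 open 59.2 F nest [ 4.5 -0.9  8.2] M nest [ 0.06 -1.18  0.02]
tool [ 0.25 -0.1 ] tilt deg 1.74 yaw 0.05 roll 0.13 {'tongue': array([-51.3,  -0.2,   1.7]), 'heel': array([78.7, -0.1,  5.7])}
t 10.95 tcp nest mm [13.9 -0.2 42. ] psi-nest -0.01 open 59.5 F nest [4.  0.7 8.7] M nest [ 0.   -1.19 -0.03]
insert_tongue [([-48.1, 7.3, 0.5], 0.69)]
insert_heel [([84.9, 0.8, 10.5], 0.84)]
nest_lip [([-56.2, -2.2, 8.6], 0.88)]
```

The network also puts the tongue near the floor (0.5) and the heel raised (10.5). I'll unload a little and slide toward the lip.

Request:
step_arm(
  plan=[
    {"jaw": 100, "x": 0, "y": -1.2, "z": 0, "twist": 0},
    {"jaw": 100, "x": 0, "y": -1.2, "z": 2, "twist": 0},
    {"jaw": 100, "x": 0, "y": -1.2, "z": 4, "twist": 0},
    {"jaw": 100, "x": 0, "y": -1.2, "z": 6, "twist": 0},
    {"jaw": 100, "x": 0, "y": -1.2, "z": 6, "twist": 0},
  ],
)

```text
t: 11.57
eef_pos: [0.5383, -0.197, 0.1117]
orientation: [0.476, -0.475, -0.523, 0.523]
force: [1.7, -0.8, 2.5]
opening: 0.0596
```

Request:
step_arm(
  plan=[
    {"jaw": 100, "x": 0, "y": 0, "z": 1.5, "twist": 0},
    {"jaw": 100, "x": 0, "y": 0, "z": 3, "twist": 0},
    {"jaw": 100, "x": 0, "y": 0, "z": 3, "twist": 0},
  ],
)

```text
t: 11.82
eef_pos: [0.5351, -0.1971, 0.1116]
orientation: [0.476, -0.475, -0.523, 0.524]
force: [0.7, -0.3, 2.0]
opening: 0.0598
```

```bash
python3 - <<'E'
from h import *
st();insert();st()
im=env.get_image("side");w=env.get_image("wrist");c=env.calibration("side");u=proj(C,c)[0].astype(int)
for q in("insert_tongue","insert_heel"):
    r=env.tip_of(q,"side");print(q,[((1000*(N.T@(np.array(d["xyz"])-C))).round(1).tolist(),round(d["score"],2)) for d in r[:2]])
cv2.imwrite("pics/c8.png",np.hstack([cv2.resize(im[u[1]-50:u[1]+45,u[0]-60:u[0]+60],(480,380),interpolation=cv2.INTER_CUBIC),cv2.resize(w[70:180,170:260][:, :],(310,380),interpolation=cv2.INTER_CUBIC)]))
E
```

```text
t 11.82 tcp nest mm [ 1.9  1.  41.6] psi-nest -0.03 open 59.8 F nest [ 0.7 -0.3  2. ] M nest [-0.15 -0.51  0.06]
tool [-0.09  0.03] tilt deg 1.25 yaw 0.01 roll 0.07 {'tongue': array([-63.6,   1. ,   1.9]), 'heel': array([66.4,  1. ,  4.8])}
t 11.87 tcp nest mm [ 2.   1.  41.6] psi-nest -0.03 open 59.6 F nest [ 1.  -0.9  1.9] M nest [-0.17 -0.45  0.04]
insert_tongue [([-62.8, 5.5, 3.9], 0.71)]
insert_heel [([68.9, 1.2, 4.8], 0.94)]
```

View pics/c8.png

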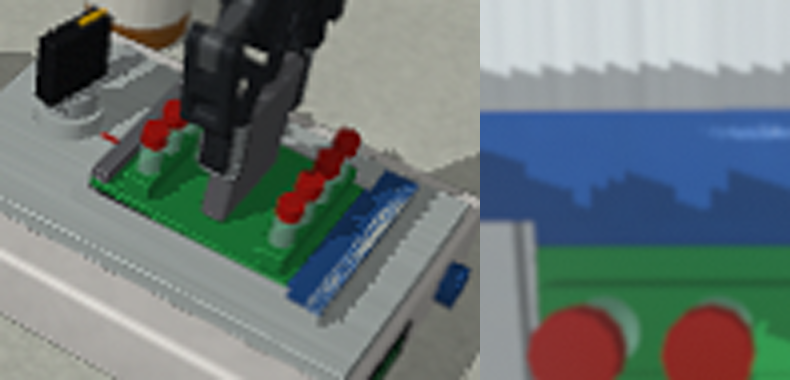

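The tongue is now under the lip: the lip edge covers about 7 of the 12 mm blue strip, with no blocking force. I'll lift 3 mm to make the raised heel unambiguous for step 1.

Request:
step_arm(
  plan=[
    {"jaw": 100, "x": 0, "y": -1.5, "z": 0, "twist": 0},
    {"jaw": 100, "x": 0, "y": -3, "z": 0, "twist": 0},
    {"jaw": 100, "x": 0, "y": -3, "z": 0, "twist": 0},
    {"jaw": 100, "x": 0, "y": -3, "z": 0, "twist": 0},
  ],
)

```text
t: 12.4
eef_pos: [0.5354, -0.1969, 0.1143]
orientation: [0.476, -0.475, -0.523, 0.523]
force: [-0.0, -0.5, -3.5]
opening: 0.0593
```

```bash
python3 - <<'E'
from h import *
st();insert();st()
im=env.get_image("side")
for q in("insert_tongue","insert_heel"):
    r=env.tip_of(q,"side");print(q,[((1000*(N.T@(np.array(d["xyz"])-C))).round(1).tolist(),round(d["score"],2)) for d in r[:2]])
E
```

```text
t 12.4 tcp nest mm [ 2.2  1.2 44.3] psi-nest -0.01 open 59.3 F nest [-0.1 -0.5 -3.5] M nest [ 0.03 -0.02  0.02]
tool [-0.07  0.05] tilt deg 1.2 yaw 0.02 roll 0.09 {'tongue': array([-63.3,   1.1,   4.7]), 'heel': array([66.6,  1.1,  7.5])}
t 12.45 tcp nest mm [ 2.3  1.1 44.4] psi-nest -0.01 open 59.4 F nest [ 0.1 -0.1 -3.5] M nest [-0.    0.01 -0.03]
insert_tongue [([-62.1, 4.0, 3.6], 0.62)]
insert_heel [([69.7, 0.8, 7.3], 0.97)]
```

Request:
step_arm(
  plan=[
    {"jaw": 100, "x": 0, "y": -1, "z": 0, "twist": 0},
    {"jaw": 100, "x": 0, "y": -2, "z": 0, "twist": 0},
    {"jaw": 100, "x": 0, "y": -3, "z": 0, "twist": 0},
    {"jaw": 100, "x": 0, "y": -3, "z": 0, "twist": 0},
  ],
)

```text
t: 12.93
eef_pos: [0.5345, -0.1971, 0.1165]
orientation: [0.477, -0.474, -0.523, 0.524]
force: [-2.2, -3.7, -14.7]
opening: 0.0594
```

```bash
python3 - <<'E'
from h import *
st();insert();st()
im=env.get_image("side")
for q in("insert_tongue","insert_heel"):
    r=env.tip_of(q,"side");print(q,[((1000*(N.T@(np.array(d["xyz"])-C))).round(1).tolist(),round(d["score"],2)) for d in r[:2]])
E
```

```text
t 12.93 tcp nest mm [ 1.3  1.1 46.5] psi-nest -0.04 open 59.4 F nest [ -2.6  -3.5 -14.7] M nest [-0.62  0.04  0.08]
tool [-0.2   0.07] tilt deg 2.11 yaw 0.03 roll 0.02 {'tongue': array([-63.1,   0.9,   5.6]), 'heel': array([66.8,  1. , 10.4])}
t 12.98 tcp nest mm [ 1.3  1.1 46.5] psi-nest -0.04 open 59.8 F nest [ -3.6  -3.3 -15.9] M nest [-0.71  0.1   0.1 ]
insert_tongue [([-60.6, 5.5, 4.3], 0.91)]
insert_heel [([71.9, 0.9, 13.8], 0.75)]
```

Request:
step_arm(
  plan=[
    {"jaw": 100, "x": 0, "y": -0.6, "z": 0, "twist": 0},
    {"jaw": 100, "x": 0, "y": -1.2, "z": 0, "twist": 0},
    {"jaw": 100, "x": 0, "y": -2, "z": 0, "twist": 0},
    {"jaw": 100, "x": 0, "y": -2, "z": 0, "twist": 0},
  ],
)

```text
t: 13.47
eef_pos: [0.5332, -0.1969, 0.1181]
orientation: [0.478, -0.474, -0.522, 0.524]
force: [-6.4, -5.1, -17.7]
opening: 0.0595
```

```bash
python3 - <<'E'
from h import *
st();insert();st()
im=env.get_image("side")
for q in("insert_tongue","insert_heel"):
    r=env.tip_of(q,"side");print(q,[((1000*(N.T@(np.array(d["xyz"])-C))).round(1).tolist(),round(d["score"],2)) for d in r[:2]])
E
```

```text
t 13.47 tcp nest mm [ 0.1  1.4 48.1] psi-nest -0.06 open 59.5 F nest [ -6.9  -4.5 -17.7] M nest [-0.77  0.79  0.13]
tool [-0.34  0.1 ] tilt deg 3.51 yaw 0.11 roll 0.08 {'tongue': array([-62.6,   1.1,   5.5]), 'heel': array([67.2,  1.4, 13.4])}
t 13.52 tcp nest mm [ 0.1  1.4 48. ] psi-nest -0.06 open 59.7 F nest [ -6.4  -2.6 -19.2] M nest [-0.76  0.79  0.05]
insert_tongue [([-58.7, 7.1, 0.8], 0.83)]
insert_heel [([72.6, 2.2, 14.7], 0.63)]
```

Request:
step_arm(
  plan=[
    {"jaw": 100, "x": 0, "y": 2, "z": 0, "twist": 0},
    {"jaw": 100, "x": 0, "y": 4, "z": 1, "twist": 0},
    {"jaw": 100, "x": 0, "y": 4, "z": 2, "twist": 0},
    {"jaw": 100, "x": 0, "y": 4, "z": 3, "twist": 0},
    {"jaw": 100, "x": 0, "y": 4, "z": 3, "twist": 0},
  ],
)

```text
t: 14.08
eef_pos: [0.5339, -0.1978, 0.1173]
orientation: [-0.475, 0.476, 0.524, -0.523]
force: [1.0, -0.6, -3.8]
opening: 0.0592
```

```bash
python3 - <<'E'
from h import *
st();insert();st()
E
```

```text
t 14.08 tcp nest mm [ 0.7  0.5 47.3] psi-nest -0.0 open 59.2 F nest [ 1.  -0.7 -3.8] M nest [-0.01  0.03  0.02]
tool [ 0.12 -0.05] tilt deg 3.63 yaw 0.17 roll -0.03 {'tongue': array([-62.2,   0.2,   4.5]), 'heel': array([67.6,  0.6, 12.7])}
t 14.13 tcp nest mm [ 0.5  0.5 47.1] psi-nest -0.0 open 59.4 F nest [-0.1 -0.2 -3.2] M nest [-0.04  0.04 -0.02]
```

Request:
step_arm(
  plan=[
    {"jaw": 100, "x": 0, "y": 1, "z": 1.5, "twist": 0},
    {"jaw": 100, "x": 0, "y": 1.5, "z": 3, "twist": 0},
    {"jaw": 100, "x": 0, "y": 1.5, "z": 3.5, "twist": 0},
    {"jaw": 100, "x": 0, "y": 1.5, "z": 3.5, "twist": 0},
  ],
)

```text
t: 14.47
eef_pos: [0.5294, -0.1979, 0.1145]
orientation: [-0.476, 0.475, 0.523, -0.523]
force: [-0.7, 0.2, -3.1]
opening: 0.0592
```

```bash
python3 - <<'E'
from h import *
st();insert();st()
E
```

```text
t 14.47 tcp nest mm [-3.9  0.8 44.5] psi-nest -0.02 open 59.2 F nest [-0.6  0.2 -3.1] M nest [ 0.01  0.03 -0.02]
tool [-0.    0.01] tilt deg 3.38 yaw 0.16 roll -0.0 {'tongue': array([-66.8,   0.5,   2.2]), 'heel': array([63. ,  0.8,  9.8])}
t 14.52 tcp nest mm [-3.8  0.8 44.5] psi-nest -0.02 open 59.2 F nest [ 0.1  0.2 -2.6] M nest [0.01 0.08 0.  ]
```

Request:
step_arm(
  plan=[
    {"jaw": 100, "x": 0, "y": 1, "z": 0, "twist": 0},
    {"jaw": 100, "x": 0, "y": 2, "z": 0, "twist": 0},
    {"jaw": 100, "x": 0, "y": 3, "z": -1, "twist": 0},
    {"jaw": 100, "x": 0, "y": 3.7, "z": -2, "twist": 0},
    {"jaw": 100, "x": 0, "y": 4.4, "z": -3, "twist": 0},
  ],
)

```text
t: 14.93
eef_pos: [0.5331, -0.1978, 0.111]
orientation: [-0.475, 0.476, 0.524, -0.523]
force: [0.7, 1.4, 3.4]
opening: 0.0592
```

```bash
python3 - <<'E'
from h import *
st();insert();st()
E
```

```text
t 14.93 tcp nest mm [-0.1  0.5 41. ] psi-nest -0.01 open 59.2 F nest [0.8 1.4 3.4] M nest [0.3  0.34 0.05]
tool [ 0.08 -0.04] tilt deg 0.95 yaw 0.08 roll -0.07 {'tongue': array([-66.2,   0.4,   1.4]), 'heel': array([63.8,  0.5,  3.6])}
t 14.98 tcp nest mm [ 0.   0.5 40.9] psi-nest -0.0 open 59.6 F nest [0.6 0.6 7. ] M nest [ 0.4   0.65 -0.04]
```

Request:
step_arm(
  plan=[
    {"jaw": 100, "x": 0, "y": 0.7, "z": -0.5, "twist": 0},
    {"jaw": 100, "x": 0, "y": 1.4, "z": -1, "twist": 0},
    {"jaw": 100, "x": 0, "y": 2, "z": -1.5, "twist": 0},
    {"jaw": 100, "x": 0, "y": 2.5, "z": -2, "twist": 0},
    {"jaw": 100, "x": 0, "y": 2.5, "z": -2, "twist": 0},
  ],
)

```text
t: 15.4
eef_pos: [0.5356, -0.1976, 0.1085]
orientation: [-0.475, 0.476, 0.524, -0.523]
force: [0.5, 1.8, 6.0]
opening: 0.0595
```

```bash
python3 - <<'E'
from h import *
st();insert();st()
im=env.get_image("side");c=env.calibration("side");u=proj(C,c)[0].astype(int)
for q in("insert_tongue","insert_heel"):
    r=env.tip_of(q,"side");print(q,[((1000*(N.T@(np.array(d["xyz"])-C))).round(1).tolist(),round(d["score"],2)) for d in r[:2]])
cv2.imwrite("pics/c9.png",cv2.resize(im[u[1]-60:u[1]+45,u[0]-65:u[0]+65],(780,600),interpolation=cv2.INTER_CUBIC))
E
```

```text
t 15.4 tcp nest mm [ 2.4  0.5 38.5] psi-nest 0.0 open 59.5 F nest [0.6 1.7 6. ] M nest [0.4  0.28 0.01]
tool [ 0.13 -0.05] tilt deg 0.14 yaw 0.05 roll 0.06 {'tongue': array([-65.4,   0.4,   0.7]), 'heel': array([64.6,  0.5,  1. ])}
t 15.45 tcp nest mm [ 2.4  0.5 38.5] psi-nest 0.0 open 59.6 F nest [1.  1.3 5.4] M nest [0.3  0.26 0.02]
insert_tongue [([-63.8, 5.6, 1.4], 0.94)]
insert_heel [([70.2, 1.9, 0.9], 0.84)]
```

View pics/c9.png

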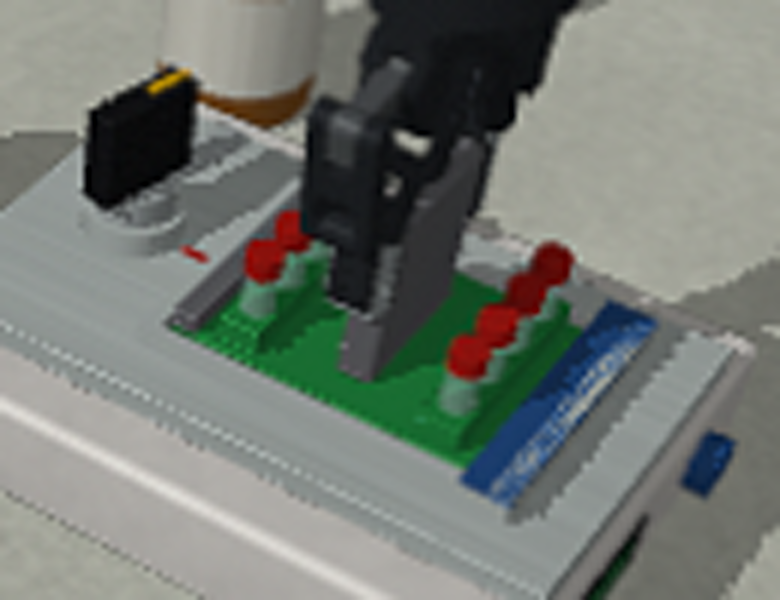

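The insert lies flat in the nest with its blue edge under the lip (tilt 0.14°). I'll give a small final press, then release and lift.

Request:
step_arm(
  plan=[
    {"jaw": 100, "x": 0, "y": 1, "z": 0, "twist": 0},
    {"jaw": 100, "x": 0, "y": 1.5, "z": 0, "twist": 0},
    {"jaw": 100, "x": 0, "y": 1.5, "z": 0, "twist": 0},
    {"jaw": 100, "x": 0, "y": 0.5, "z": 0, "twist": 0},
    {"jaw": 70, "x": 0, "y": 0, "z": 0, "twist": 0},
  ],
)

```text
t: 16.02
eef_pos: [0.5349, -0.1976, 0.1077]
orientation: [-0.475, 0.476, 0.523, -0.523]
force: [-0.5, 0.2, -0.5]
opening: 0.0621
```

Request:
step_arm(
  plan=[
    {"jaw": 40, "x": 0, "y": 0, "z": 0, "twist": 0},
    {"jaw": 0, "x": 0, "y": 0, "z": 0, "twist": 0},
    {"jaw": 0, "x": 0, "y": 0, "z": 0, "twist": 0},
    {"jaw": 0, "x": 0, "y": 0, "z": 0, "twist": 0},
    {"jaw": 0, "x": 0, "y": 0, "z": 0, "twist": 0},
  ],
)

```text
t: 16.43
eef_pos: [0.5344, -0.1975, 0.1073]
orientation: [0.476, -0.475, -0.523, 0.523]
force: [0.1, 0.2, -1.1]
opening: 0.0854
```

Request:
step_arm(
  plan=[
    {"jaw": 0, "x": 0, "y": -20, "z": 0, "twist": 0},
    {"jaw": 0, "x": 0, "y": -55, "z": 0, "twist": 0},
    {"jaw": 0, "x": 0, "y": -90, "z": 0, "twist": 0},
    {"jaw": 0, "x": 0, "y": -120, "z": 0, "twist": 0},
    {"jaw": 0, "x": 0, "y": -120, "z": 0, "twist": 0},
  ],
)

```text
t: 16.85
eef_pos: [0.5373, -0.1989, 0.2345]
orientation: [-0.472, 0.479, 0.524, -0.522]
force: [0.9, -0.6, 0.7]
opening: 0.0856
```

```bash
python3 - <<'E'
from h import *
st()
for cam in("wrist","side","top"):
    c=env.calibration(cam);im=env.get_image(cam);P=caps(cam,im,c,.114,C[:2])
    q=(1000*(np.c_[P,np.full(len(P),.07)]-C)@N)[:,:2];print(cam,len(q),q.mean(0).round(1),q.round(0).tolist() if len(q)!=8 else "")
    for n in("insert_tongue","insert_heel","clamp_grip"):
        r=env.tip_of(n,cam);print(n,[((1000*(N.T@(np.array(d["xyz"])-C))).round(1).tolist(),round(d["score"],2)) for d in r[:2]])
    # yellow line on knob top, knob centre
    h=cv2.cvtColor(cv2.resize(im,None,fx=4,fy=4,interpolation=cv2.INTER_CUBIC),cv2.COLOR_BGR2HSV)
    m=((h[...,0]>18)&(h[...,0]<32)&(h[...,1]>150)&(h[...,2]>90)).astype(np.uint8)
    n,l,s,ce=cv2.connectedComponentsWithStats(m)
    for k in range(1,n):
        if s[k,4]<15: continue
        w=((back((ce[k]+.5)/4-.5,.1355,c)-C)@N*1000)[0]
        if abs(w[0]-110)<60 and abs(w[1])<60:
            ys,xs=np.where(l==k);W=((back((np.c_[xs,ys]+.5)/4-.5,.1355,c)-C)@N*1000)[:,:2];ev=np.linalg.svd(W-W.mean(0),full_matrices=False)[2][0]
            print("yellow",w.round(1),"dir from axis deg",np.degrees(np.arctan2(w[1],w[0]-110)).round(1),"line dir",np.degrees(np.arctan2(ev[1],ev[0])).round(1),s[k,4])
E
```

```text
t 16.85 tcp nest mm [  3.9  -1.  164.5] psi-nest -0.02 open 85.6 F nest [ 0.9 -0.7  0.7] M nest [-0.08 -0.03  0.05]
wrist 9 [5.9 0.2] [[-40.0, -30.0], [-40.0, -10.0], [-40.0, 10.0], [-40.0, 30.0], [38.0, -30.0], [38.0, -10.0], [38.0, 10.0], [39.0, 30.0], [60.0, 0.0]]
insert_tongue [([-70.0, -1.6, -2.8], 0.81)]
insert_heel [([67.7, 3.0, 5.1], 0.97)]
clamp_grip [([107.4, -3.6, 53.0], 0.86)]
yellow [107.8 -11.   65.5] dir from axis deg -101.4 line dir 77.4 1349
side 3 [20.9 16.5] [[40.0, 4.0], [61.0, 42.0], [-39.0, 3.0]]
insert_tongue [([-65.8, 5.2, 1.2], 0.59)]
insert_heel [([69.7, -0.2, -1.7], 0.83)]
clamp_grip [([111.5, 0.2, 47.6], 0.91)]
yellow [110.6 -12.8  65.5] dir from axis deg -87.4 line dir 77.7 195
top 6 [-0.1 10.9] [[40.0, -9.0], [39.0, 11.0], [39.0, 31.0], [-40.0, -9.0], [-40.0, 11.0], [-40.0, 31.0]]
insert_tongue [([-66.3, -2.7, -2.3], 0.86)]
insert_heel [([65.8, 1.1, 1.6], 0.9)]
clamp_grip [([108.9, 2.0, 49.2], 0.64)]
yellow [108.3 -10.1  65.5] dir from axis deg -99.6 line dir -101.7 241
```

The insert is seated. Wrist, side and top views put the yellow line 77.5° off clamped (about 1.35 rad), with the axis at about (110, 0). Next I go above the knob with the jaws turned across the bar.

Request:
step_arm(
  plan=[
    {"jaw": 136, "x": 0, "y": 0, "z": -35, "twist": -7},
    {"jaw": 136, "x": 0, "y": 0, "z": -70, "twist": -14},
    {"jaw": 136, "x": 0, "y": 0, "z": -107, "twist": -21},
    {"jaw": 136, "x": 0, "y": 0, "z": -107, "twist": -28},
    {"jaw": 136, "x": 0, "y": 0, "z": -107, "twist": -35},
  ],
)

```text
t: 17.87
eef_pos: [0.6427, -0.1868, 0.225]
orientation: [-0.295, 0.293, 0.643, -0.643]
force: [0.9, -0.0, -0.5]
opening: 0.0399
```

Request:
step_arm(
  plan=[
    {"jaw": 136, "x": 0, "y": 0, "z": 0, "twist": -7},
    {"jaw": 136, "x": 0, "y": 0, "z": 0, "twist": -14},
    {"jaw": 136, "x": 0, "y": 0, "z": 0, "twist": -21},
    {"jaw": 136, "x": 0, "y": 0, "z": 0, "twist": -28},
    {"jaw": 136, "x": 0, "y": 0, "z": 0, "twist": -35},
  ],
)

```text
t: 18.28
eef_pos: [0.641, -0.1872, 0.2272]
orientation: [-0.087, 0.087, 0.702, -0.702]
force: [0.6, -0.4, -0.8]
opening: 0.04
```

Request:
step_arm(
  plan=[
    {"jaw": 136, "x": 0, "y": 0, "z": 0, "twist": -7},
    {"jaw": 136, "x": 0, "y": 0, "z": 0, "twist": -7.5},
    {"jaw": 136, "x": 0, "y": 0, "z": 0, "twist": -7.5},
    {"jaw": 136, "x": 0, "y": 0, "z": 0, "twist": -7.5},
    {"jaw": 136, "x": 0, "y": 0, "z": 0, "twist": -7.5},
  ],
)

```text
t: 18.7
eef_pos: [0.641, -0.1872, 0.2275]
orientation: [-0.044, 0.044, 0.706, -0.706]
force: [-0.3, -0.5, 0.3]
opening: 0.0398
```

```bash
python3 - <<'E'
from h import *
st();print("shift to knob (tool mm):",move(C+N@[.110,0,.034]))
im=env.get_image("wrist");r=env.tip_of("clamp_grip","wrist");print([((1000*(N.T@(np.array(d["xyz"])-C))).round(1).tolist(),round(d["score"],2)) for d in r[:2]])
st()
E
```

```text
t 18.7 tcp nest mm [108.3   0.7 157.5] psi-nest 77.36 open 39.8 F nest [-0.3 -0.5  0.3] M nest [0.01 0.05 0.01]
shift to knob (tool mm): [ -1.8 123.5   0.3]
[]
t 18.8 tcp nest mm [108.3   0.7 157.5] psi-nest 77.42 open 39.8 F nest [ 0.3 -0.5 -0.2] M nest [ 0.    0.05 -0.01]
```

Request:
step_arm(
  plan=[
    {"jaw": 136, "x": -1.5, "y": 35, "z": 0.3, "twist": 0},
    {"jaw": 136, "x": -1.5, "y": 70, "z": 0.3, "twist": 0},
    {"jaw": 136, "x": -1.5, "y": 100, "z": 0.3, "twist": 0},
    {"jaw": 136, "x": -1.5, "y": 120, "z": 0.3, "twist": 0},
    {"jaw": 136, "x": -1.5, "y": 122, "z": 0.3, "twist": 0},
  ],
)

```text
t: 19.22
eef_pos: [0.6394, -0.1864, 0.1003]
orientation: [-0.046, 0.041, 0.707, -0.705]
force: [-1.1, 0.2, 0.6]
opening: 0.04
```

Request:
step_arm(
  plan=[
    {"jaw": 136, "x": 0, "y": 0, "z": 0, "twist": 0},
    {"jaw": 230, "x": 0, "y": 0, "z": 0, "twist": 0},
    {"jaw": 230, "x": 0, "y": 0, "z": 0, "twist": 0},
    {"jaw": 230, "x": 0, "y": 0, "z": 0, "twist": 0},
    {"jaw": 230, "x": 0, "y": 0, "z": 0, "twist": 0},
  ],
  squeeze=20,
)

```text
t: 19.63
eef_pos: [0.6432, -0.1882, 0.1081]
orientation: [0.042, -0.044, -0.705, 0.706]
force: [-3.7, 0.9, 5.8]
opening: 0.0136
```

```bash
python3 - <<'E'
from h import *
st()
E
```

```text
t 19.63 tcp nest mm [110.4  -0.5  38.1] psi-nest 77.48 open 13.6 F nest [-3.6  1.2  5.8] M nest [0.07 0.64 0.  ]
```

The knob is gripped (13.6 mm opening). Now turn it.

Request:
step_arm(
  plan=[
    {"jaw": 230, "x": 0, "y": 0, "z": 0, "twist": 6},
    {"jaw": 230, "x": 0, "y": 0, "z": 0, "twist": 12},
    {"jaw": 230, "x": 0, "y": 0, "z": 0, "twist": 18},
    {"jaw": 230, "x": 0, "y": 0, "z": 0, "twist": 24},
    {"jaw": 230, "x": 0, "y": 0, "z": 0, "twist": 30},
  ],
)

```text
t: 20.05
eef_pos: [0.6427, -0.188, 0.1081]
orientation: [0.226, -0.227, -0.67, 0.67]
force: [-5.4, 0.8, 7.3]
opening: 0.0138
```

Request:
step_arm(
  plan=[
    {"jaw": 230, "x": 0, "y": 0, "z": 0, "twist": 6},
    {"jaw": 230, "x": 0, "y": 0, "z": 0, "twist": 12},
    {"jaw": 230, "x": 0, "y": 0, "z": 0, "twist": 18},
    {"jaw": 230, "x": 0, "y": 0, "z": 0, "twist": 24},
    {"jaw": 230, "x": 0, "y": 0, "z": 0, "twist": 30},
  ],
)

```text
t: 20.47
eef_pos: [0.6423, -0.1876, 0.1081]
orientation: [-0.391, 0.392, 0.589, -0.589]
force: [-5.5, 2.9, 8.4]
opening: 0.0134
```

Request:
step_arm(
  plan=[
    {"jaw": 230, "x": 0, "y": 0, "z": 0, "twist": 6},
    {"jaw": 230, "x": 0, "y": 0, "z": 0, "twist": 12},
    {"jaw": 230, "x": 0, "y": 0, "z": 0, "twist": 17.5},
    {"jaw": 230, "x": 0, "y": 0, "z": 0, "twist": 17.5},
    {"jaw": 230, "x": 0, "y": 0, "z": 0, "twist": 17.5},
  ],
)

```text
t: 20.88
eef_pos: [0.6422, -0.1873, 0.1081]
orientation: [-0.475, 0.476, 0.523, -0.523]
force: [-6.6, 2.6, 7.8]
opening: 0.0134
```

```bash
python3 - <<'E'
from h import *
st()
E
```

```text
t 20.88 tcp nest mm [109.4   0.5  38.1] psi-nest -0.03 open 13.4 F nest [-6.3  3.2  7.8] M nest [0.51 1.12 0.01]
```

Request:
step_arm(
  plan=[
    {"jaw": 136, "x": 0, "y": 0, "z": 0, "twist": 0},
    {"jaw": 136, "x": 0, "y": 0, "z": 0, "twist": 0},
    {"jaw": 136, "x": 0, "y": 0, "z": 0, "twist": 0},
    {"jaw": 136, "x": 0, "y": 0, "z": 0, "twist": 0},
    {"jaw": 136, "x": 0, "y": 0, "z": 0, "twist": 0},
  ],
)

```text
t: 21.3
eef_pos: [0.6426, -0.1878, 0.1055]
orientation: [-0.475, 0.476, 0.523, -0.523]
force: [0.2, -0.1, 0.3]
opening: 0.04
```

Request:
step_arm(
  plan=[
    {"jaw": 136, "x": 0, "y": -20, "z": 0, "twist": 0},
    {"jaw": 136, "x": 0, "y": -50, "z": 0, "twist": 0},
    {"jaw": 136, "x": 0, "y": -85, "z": 0, "twist": 0},
    {"jaw": 136, "x": 0, "y": -115, "z": 0, "twist": 0},
    {"jaw": 136, "x": 0, "y": -115, "z": 0, "twist": 0},
  ],
)

```text
t: 21.72
eef_pos: [0.6453, -0.1889, 0.2282]
orientation: [-0.472, 0.479, 0.525, -0.522]
force: [1.0, -0.1, 1.8]
opening: 0.04
```

```bash
python3 - <<'E'
from h import *
st();ims=[]
for cam in("side","top","wrist"):
    c=env.calibration(cam);im=env.get_image(cam)
    for n in("insert_tongue","insert_heel")+(("dish","beaker","rack") if cam!="wrist" else ()):
        r=env.tip_of(n,cam);print(cam,n,[((1000*(N.T@(np.array(d["xyz"])-C))).round(1).tolist() if "ins" in n else d["xyz"],round(d["score"],2)) for d in r[:1]])
    h=cv2.cvtColor(cv2.resize(im,None,fx=4,fy=4,interpolation=cv2.INTER_CUBIC),cv2.COLOR_BGR2HSV)
    m=((h[...,0]>18)&(h[...,0]<32)&(h[...,1]>150)&(h[...,2]>90)).astype(np.uint8);n,l,s,ce=cv2.connectedComponentsWithStats(m)
    for k in range(1,n):
        w=((back((ce[k]+.5)/4-.5,.1355,c)-C)@N*1000)[0]
        if s[k,4]>15 and abs(w[0]-110)<60 and abs(w[1])<60: print("yellow",w.round(1))
    u=proj(C+N@[.04,0,.02],c)[0].astype(int)
    if cam=="side": ims.append(cv2.resize(im[u[1]-70:u[1]+50,u[0]-80:u[0]+80],(533,400),interpolation=cv2.INTER_CUBIC))
    if cam=="top": ims.append(cv2.resize(im[u[1]-60:u[1]+60,u[0]-40:u[0]+40],(266,400),interpolation=cv2.INTER_CUBIC))
cv2.imwrite("pics/end.png",np.hstack(ims));st()
E
```

```text
t 21.72 tcp nest mm [112.4  -1.4 158.2] psi-nest -0.02 open 40.0 F nest [ 0.9 -0.1  1.8] M nest [-0.02 -0.03 -0.01]
side insert_tongue [([-66.0, 4.3, -0.9], 0.91)]
side insert_heel [([67.1, 1.2, -2.4], 0.9)]
side dish [([0.7377, 0.0117, 0.003], 0.64)]
side beaker [([0.7785, -0.1495, -0.0036], 0.57)]
side rack [([0.7714, 0.1866, 0.0015], 0.63)]
yellow [100.7  -1.6  65.5]
top insert_tongue []
top insert_heel []
top dish [([0.7401, 0.0114, -0.0047], 0.79)]
top beaker [([0.7771, -0.1515, -0.0001], 0.85)]
top rack [([0.7716, 0.1862, 0.0023], 0.86)]
wrist insert_tongue []
wrist insert_heel [([63.7, -0.6, 2.4], 0.7)]
yellow [97.6  0.3 65.5]
t 22.47 tcp nest mm [1.097e+02 1.000e-01 1.505e+02] psi-nest -0.01 open 39.5 F nest [-0.8 -0.4 -0.5] M nest [ 0.02 -0.01  0.02]
```

View pics/end.png

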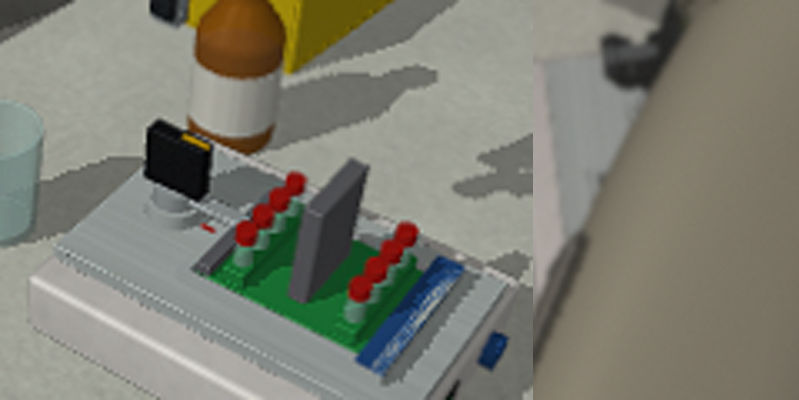

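The final picture shows the insert flat with its blue edge under the lip, and the knob's yellow line and tongue pointing over it. The arm is clear and at rest, so I'm handing in.

```bash
python3 -c "
from workcell import env
print(env.job_done(), env.observe()['t'])"
```

```text
the job is handed in; nothing more can be done
the job is handed in; nothing more can be done
```

The insert is seated flat in the nest with its blue edge under the lip. The clamp points over it, everything is released, and I handed the job in at about 22.5 s.

**How it was done:** The moves allow no commanded tilt, so I gripped the rib across its 60 mm length at 20–40 N rather than across its thickness as suggested. That let the insert pivot passively. I pressed the heel on the nest wall to tilt it, slid the tongue under the lip, and lifted against the lip to raise the heel. I then lowered the heel slowly while drifting toward the clamp, released it, and turned the knob 77.5°.

**Last checks:**
- **Insert:** the last fit before release gave a tilt of 0.14°, tongue at (−65.4, 0.4, 0.7) mm and heel at (64.6, 0.5, 1.0) mm in the nest frame. The caps after release agreed, centred within about 1 mm.
- **Clamp:** the yellow line is about 1° off in the wrist view and about 10° off in the coarser side view. The limit is 14°.
- **Bystanders:** dish, beaker and rack are within about 2 mm of their first readings, with only small readings of force on the tool.

**Disagreements:**
- The wrist-camera fit read less tilt and lower heights than the contact geometry implied during tucking. I lifted further against the lip to make the raised heel certain, with the heel at about 11 mm or more.
- The network's sideways reading for the tongue in the side view was 4–5 mm off the fits.
- In the end, the top view of the insert was blocked by the arm, and the wrist view missed the tongue.
- I did not measure the insert's turning speed during the first pivot slip.

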